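Fill a clear gift tube with bottles

ROBOT

A 7-joint arm with a two-finger parallel gripper is mounted at the origin on the work surface. World frame = base frame: x ahead of the robot, y to its left, z up, the work surface at z = 0. Lengths are in m, angles in rad, forces in N, time in s.
With the tool pointing down it reaches from about 0.35 to 0.9 m from the base axis. Payload 8.1 kg.
Tool frame: the origin (TCP) lies on the centre line of the jaws, within the pads' length; the fingertips stand 17 mm ahead of it and the grasp point (between the pads) lies 2 mm behind it; z points along the fingers, y is the direction in which the jaws open and shut (so a half turn about z gives the same grasp; the last joint's range is limited). The gripper opens to 92 mm and grips with 3 to 60 N. Pads are 19 mm wide; open, the fingers measure 130 mm over their backs; the gripper's body (75 mm by 190 mm) begins 47 mm behind the grasp point.
Start: joints at [1.028, 0.434, 0.025, 1.573, -0.012, 1.134, -0.075], TCP at [0.266, -0.566, 0.213] pointing down, gripper open.
Joint ranges: [-2.62, 2.62], [-0.44, 2.09], [-1.27, 1.32], [0.08, 2.57], [-1.32, 4.46], [0.12, 2], [-2.74, 2.74]. Speed limits (rad/s): [2.22, 2.22, 3.01, 3.01, 3.14, 3.14, 3.14].

INTERFACE

Orientations are given as a rotation vector (axis times angle).
In Python, from cell import arm gives the robot as it stands.
- The arm moves only by the shell command python3 -m creep 'ROWS' [FORCE]. ROWS is JSON, a list that holds one entry, the list of rows, each a list of 7 numbers: the shift along the world's x, y, z in cm, then the turn, a rotation vector about the world's x, y, z in degrees, then the opening, from -1 (shut) to 1 (fully open), so that 0 is half open. In form: [[[tx, ty, tz, ax, ay, az, jaw], ...]]. A call has 1 to 5 rows; each row is the pose to reach, as a shift and turn from the pose commanded when the call began; what a row does not reach only later rows make up. A row lasts 1/10 s, in which the tool goes at most 50 mm and 8.59 degrees, less where a joint would pass 70% of its speed; a pose out of reach is approached as far as the arm can. A call with a gripper value outside its range is refused whole. The fingers move at their own pace and stop on an object; FORCE is the grip in N (left out, the last holds). Time passes only in rows, so rows that repeat a pose let the fingers close. It gives the time, the measured TCP pose, the force and the opening at its end, in the units of the state.
- arm.observe(): the state, without advancing time (a new reading comes with each control period).
- arm.get_image(name): name is "scene" or "top" or "wrist"; returns the picture (384x512x3 uint8, red, green, blue); there is no depth.
- arm.camera_model(name): a dict with "vfov" (degrees; the focal length in pixels is half the picture's height over the tangent of half this angle, whatever the lens; pixels are square), "cx", "cy" (the principal point, pixels), "cam_to_world" (4x4, takes a point from camera to world coordinates); the wrist camera has in their place "T_tool_cam" (4x4, takes a point from camera to tool coordinates, whose origin is the TCP and whose axes are the flange's). Camera axes: x right, y down, z forward; pixel columns grow to the right and rows downward; lengths in m; the calibration is good to about 2 mm. A picture is of the moment at which its call begins: read the wrist's pose just before it. camera_model takes no time and is no camera call.
- arm.sign_off(): hands the job in, once; it reports no verdict.
The state is a dict: "clock": time; "joints": joint angles; "dq": joint speeds; "joint_efforts": joint torques, N m; "position": TCP position; "ee_rot": TCP orientation; "force": force on the tool from outside, world axes, zero at the start; "ft_torque": the same for the moment, N m; "width": opening from 0.0 (shut) to 1.0 (fully open).
Only numpy, scipy, OpenCV 4.12 (cv2) and the standard library are available. Lean on these libraries where they do the work, as an engineer would, in place of code of your own. Each camera call takes 0.05 s, during which the arm holds its last target.

TASK

Fill the clear gift tube clamped in the bench loader: take the lid off the steel tin by its knob and lay it flat on the bench, then lay the bottles from the tin one at a time in the loading channel, cap towards the tube, and drive each home with a full stroke of the ram, so that every bottle is in the tube with its cap towards the closed end. When all are in, leave the ram drawn fully back and put the lid squarely back on the tin. Leave the cream jar and the label roll where they are.

Things in the scene. Friction and masses are not known exactly. Their poses are not given: they have to be found in the camera images.
- bottle1: Square bottle lying on its side, 26 x 26 mm, 52 mm long over all, 45 g: white body 38 mm long, brass-coloured square cap 22 x 22 x 14 mm. Origin on its axis, midway between base and cap top (26 mm to each); x points from base to cap, y and z are square to the sides. Body from x = -26 to +12 mm, cap from +12 to +26 mm. May be absent.
- bottle2: Square bottle lying on its side, 26 x 26 mm, 52 mm long over all, 45 g: white body 38 mm long, brass-coloured square cap 22 x 22 x 14 mm. Origin on its axis, midway between base and cap top (26 mm to each); x points from base to cap, y and z are square to the sides. Body from x = -26 to +12 mm, cap from +12 to +26 mm. May be absent.
- bottle3: Square bottle lying on its side, 26 x 26 mm, 52 mm long over all, 45 g: white body 38 mm long, brass-coloured square cap 22 x 22 x 14 mm. Origin on its axis, midway between base and cap top (26 mm to each); x points from base to cap, y and z are square to the sides. Body from x = -26 to +12 mm, cap from +12 to +26 mm. May be absent.
- bottle4: Square bottle lying on its side, 26 x 26 mm, 52 mm long over all, 45 g: white body 38 mm long, brass-coloured square cap 22 x 22 x 14 mm. Origin on its axis, midway between base and cap top (26 mm to each); x points from base to cap, y and z are square to the sides. Body from x = -26 to +12 mm, cap from +12 to +26 mm. May be absent.
- lid: Loose steel lid, 184 x 168 x 3 mm, 0.25 kg; a lip under it, 4 mm deep, 158 x 142 mm, drops inside the tin's walls with 5 mm play each way. On top a black block knob, 38 mm long (x), 18 mm wide (y), from 8 to 28 mm above the origin. Origin: centre of the sheet's underside, z up: level with the rim when seated, 4 mm above the bench when laid on it. A half turn makes no difference.
- tin: Fixed open steel tin, 176 (x) x 160 (y) x 40 mm high, walls and floor 4 mm. Origin: centre of its underside on the bench. Two to four bottles lie in it, in columns 82 mm apart (tin's x) and rows 72 mm apart (tin's y), caps roughly towards its +y; some places may be empty.
- tin_rim (a point): Centre of the tin's mouth, at rim height, 40 mm above the bench; axes as the tin's.
- loader: Fixed loader: base 440 x 90 x 12 mm from x = -190 to +250 mm; channel, ram and clear tube in line along x. Origin: on the bench under the tube's mouth; +x is the push direction. The open channel ends at the mouth: a grey block 46 mm wide, floor 40 mm above the bench (1 mm above the tube's floor), flared lips 6 mm high, 30 mm apart below, 37 above; 85 mm long before the nose of the drawn-back ram.
- tube_mouth (a point): Centre of the mouth of the square clear tube, 54 mm above the bench; axes as the loader's (+x into the tube). Bore 32 mm wide, 30.5 mm high, depth 230 mm, far end closed; outside 38 mm wide, roof 72.5 mm above the bench. A bottle driven by a full stroke has its near end about 14 mm inside the mouth.
- tube_end (a point): Centre of the inner face of the tube's closed end.
- channel (a point): Point on the channel floor, 40 mm before the mouth, over which the middle of a bottle is laid; axes as the loader's.
- ram (a joint): Travel of the ram in m along the loader's +x: 0 drawn fully back (nose 85 mm before the mouth), 0.099 fully in (nose 14 mm inside the mouth, at its stop). It stays where it is left; about 3 N moves it. It may start partly in.
- ram_grip (a point): Middle of the ram's upright black handle, a cylinder 22 mm in diameter from 74 to 119 mm above the bench, that stands 50 mm behind the ram's nose and moves with it; this point is 96.5 mm above the bench.
- cream_jar: Bystander: white cream jar with brass-coloured lid, 54 mm in diameter, 48 mm high; origin at its underside.
- label_roll: Bystander: roll of blank labels lying flat, 96 mm in diameter, 35 mm high; origin at its underside.
Mind the look-alikes: they are no part of the job. Leave any orange look-alike of the lid alone.

How it is judged:
By the outcome, as a careful person would: the job done as asked, in the order asked, and still so for the second after the job is handed in, with the robot touching nothing.
Of bottle1, bottle2, bottle3, bottle4 only 2 to 4 are there at a start; the rules pass over those that are not, and their reading is None.
At some moment in a run one of lid may be knocked a few centimetres aside while the robot is not near it.
Once in a run the grip may slacken for a moment while it holds something.
It also fails if it takes over 210 s, if anything falls off the work surface, if the arm or the gripper's body presses on something with over 40 N, if the wrist force passes 120 N, or if a joint passes its speed limit or range.

## Working session

There is one attempt and no reset: what is moved stays moved. The work goes in short steps, Python scripts to look and compute and a shell command to move; the robot and the scene stay as the last step left them, time stands still between calls to the robot, and variables do not carry over. Pictures are saved under pics/ and viewed, and the job is handed in when it is done.

```bash
ls; mkdir -p pics
cat > h.py <<'E'
import numpy as np,cv2
from cell import arm
from scipy.spatial.transform import Rotation as R
def snap(name,fn):
    s=arm.observe(); im=arm.get_image(name); cv2.imwrite('pics/'+fn,im[:,:,::-1]); return s,im
def cam(name,s=None):
    m=arm.camera_model(name); f=192/np.tan(np.radians(m['vfov']/2))
    if 'cam_to_world' in m: T=np.array(m['cam_to_world'])
    else:
        W=np.eye(4);W[:3,:3]=R.from_rotvec(s['ee_rot']).as_matrix();W[:3,3]=s['position'];T=W@np.array(m['T_tool_cam'])
    return f,m['cx'],m['cy'],T
def ray(C,u,v,z):
    f,cx,cy,T=C; d=T[:3,:3]@np.array([(u-cx)/f,(v-cy)/f,1]);o=T[:3,3]
    return o+d*(z-o[2])/d[2]
def proj(C,p):
    f,cx,cy,T=C;q=T[:3,:3].T@(np.array(p)-T[:3,3]);return q[:2]/q[2]*f+[cx,cy]
E
python3 - <<'E'
from h import *
for n in('scene','top','wrist'):
    s,_=snap(n,n+'0.png'); m=arm.camera_model(n); print(n,m)
print(arm.observe())
E
```

```text
pics
scene {'vfov': 50.8853165477549, 'cx': 255.90088549308402, 'cy': 189.9959207045084, 'cam_to_world': array([[ 0.73879929,  0.50087287, -0.45089021,  1.2142221 ],
       [ 0.67377346, -0.53475194,  0.50997029, -0.76623756],
       [ 0.01431587, -0.68056354, -0.73254919,  1.15481614],
       [ 0.        ,  0.        ,  0.        ,  1.        ]])}
top {'vfov': 52.02749753670458, 'cx': 256.2845451831069, 'cy': 190.94825950291082, 'cam_to_world': array([[ 0.03455753, -0.97701078,  0.2103704 ,  0.32761215],
       [-0.99938965, -0.03485879,  0.00227706, -0.03248714],
       [ 0.00510855, -0.21032069, -0.9776191 ,  1.25679969],
       [ 0.        ,  0.        ,  0.        ,  1.        ]])}
wrist {'vfov': 64.04569214609509, 'cx': 254.0263934602545, 'cy': 192.41833889307858, 'T_tool_cam': array([[ 6.28089474e-05, -9.55141030e-01, -2.96151326e-01,
         8.03855322e-02],
       [ 9.99999848e-01, -1.02099713e-04,  5.41373780e-04,
        -1.97869205e-04],
       [-5.47325276e-04, -2.96151315e-01,  9.55140879e-01,
        -1.71496296e-01],
       [ 0.00000000e+00,  0.00000000e+00,  0.00000000e+00,
         1.00000000e+00]])}
{'clock': 0.15, 'joints': array([ 1.02841659,  0.43506242,  0.025001  ,  1.57383952, -0.01161464,
        1.13399251, -0.07508236]), 'dq': array([ 1.23920665e-03, -6.72585788e-04,  7.38437810e-05, -2.52810281e-03,
       -1.02667825e-03,  1.10464625e-03, -8.81958042e-04]), 'joint_efforts': array([ 1.81996515e-03, -6.68264437e+01,  9.85717624e-01, -3.14696252e+01,
       -6.05140440e-02,  3.94022895e-02,  1.26503519e-04]), 'position': array([ 0.26587569, -0.56521194,  0.21284467]), 'ee_rot': array([-3.06490073e+00, -6.84886452e-01,  5.54535050e-04]), 'force': array([-0.12926724, -0.71223299, -0.04690199]), 'ft_torque': array([ 0.00160901,  0.02933273, -0.02066462]), 'width': 0.9991385226141056}
```

View pics/scene0.png

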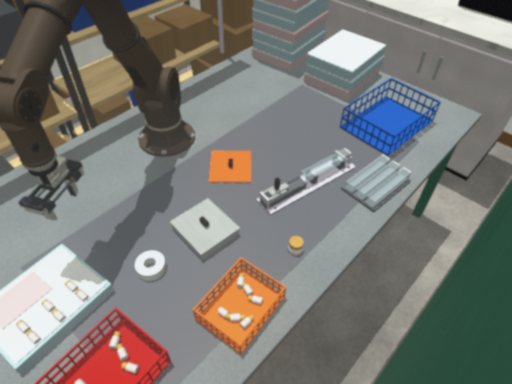

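View pics/top0.png

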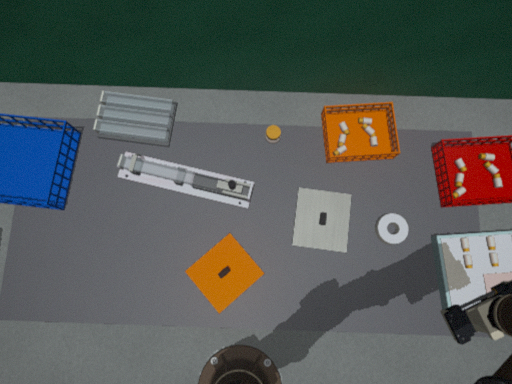

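View pics/wrist0.png

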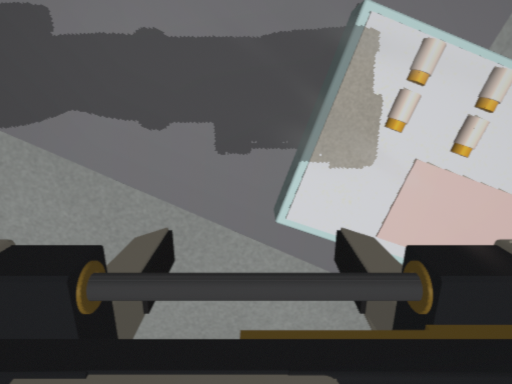

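The top view shows the steel lid on the tin at about (322,220), the knob at (322,218) and the loader from (120,165) to (252,195). The ram handle, at (232,185), is on the right, so the tube's closed end is on the left. Next I measure these by colour.

Run:
```python
from h import *
im=cv2.imread('pics/top0.png'); C=cam('top')
big=cv2.resize(im[130:265,105:365],None,fx=3,fy=3,interpolation=cv2.INTER_CUBIC);cv2.imwrite('pics/topz.png',big)
h=cv2.cvtColor(im,cv2.COLOR_BGR2HSV)
m=((h[:,:,2]>120)&(h[:,:,1]<45)).astype(np.uint8); 
n,l,st,c=cv2.connectedComponentsWithStats(m)
for i in range(1,n):
    if st[i,4]>300 and 90<c[i][0]<400: print(st[i],c[i])
for p in ((322,220),(120,165)):pass
i=l[200,310]; cnt=max(cv2.findContours((l==i).astype(np.uint8),0,2)[0],key=cv2.contourArea)
w=np.array([ray(C,*p[0],0.043)[:2] for p in cnt]).astype(np.float32); r=cv2.minAreaRect(w);print('lid',r,cv2.boxPoints(r))
k=((h[:,:,2]<70)).astype(np.uint8); k2=np.zeros_like(k);k2[205:232,308:338]=k[205:232,308:338]
u=cv2.moments(k2,True);c=(u['m10']/u['m00'],u['m01']/u['m00']);print(c,u['m00'],ray(C,*c,0.064))
w=np.array([ray(C,x,y,.066)[:2] for y,x in np.argwhere(k2)]).astype(np.float32);print('knob',cv2.minAreaRect(w))
```

```text
[  91   89   82   36 1574] [133.6747141  107.17090216]
[175  96  86  27 821] [212.43361754 111.53958587]
[ 93 118  74  22 799] [130.86107635 128.87234043]
[ 117  151  138   58 3006] [180.0914837  178.10212908]
[ 292  187   60   66 3129] [321.76542026 219.71364653]
[377 213  32  31 669] [392.8819133  228.17638266]
lid ((0.5068730115890503, -0.23556290566921234), (0.1701371669769287, 0.1867397427558899), 84.23113250732422) [[ 0.40542528 -0.3108155 ]
 [ 0.5912193  -0.3295858 ]
 [ 0.6083207  -0.1603103 ]
 [ 0.42252672 -0.14154002]]
(322.44262295081967, 218.24590163934425) 61.0 [ 0.50615678 -0.23486718  0.064     ]
knob ((0.5052469372749329, -0.23469272255897522), (0.01528723444789648, 0.034206148236989975), 89.87470245361328)
```

View pics/topz.png

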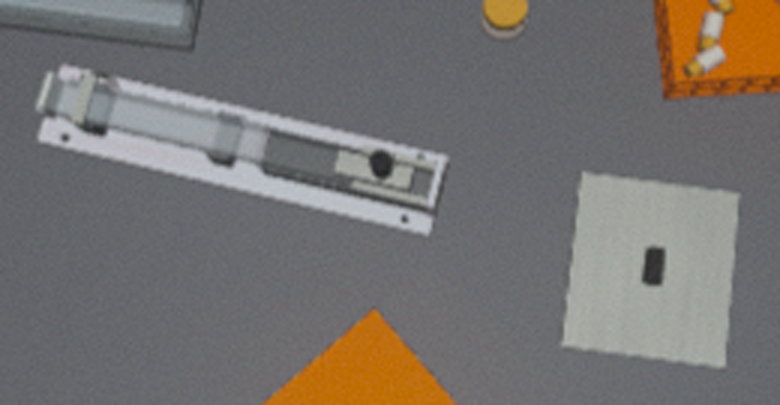

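Run:
```python
from h import *
C=cam('top')
f=lambda u,v,z: ray(C,105+(u+.5)/3-.5,130+(v+.5)/3-.5,z)
c=[f(40,142,.012),f(62,66,.012),f(447,155,.012),f(430,235,.012)]
for p in c: print(p)
d1=(c[0]-c[3])[:2];d2=(c[1]-c[2])[:2]
print([np.degrees(np.arctan2(d[1],d[0])) for d in(d1,d2)],np.linalg.norm(d1),np.linalg.norm(d2))
print('handle',f(381,164,.112)); print('mouth', f(262,152,.046),f(266,128,.046)); print('nose',f(335,160,.06))
print('jar',f(505,10,.048)); m=c[0]
a=np.mean([np.arctan2(d[1],d[0]) for d in(d1,d2)]); u=np.array([np.cos(a),np.sin(a)]); ce=np.mean(c,0)[:2]; print('origin',ce-u*.03, 'ang',np.degrees(a))
o=ce-u*.03; print('handle x0', o-u*.135, (f(381,164,.112)[:2]-o)@u)
```

```text
[0.62584232 0.42190101 0.012     ]
[0.71264282 0.40708583 0.012     ]
[ 0.62715114 -0.01997006  0.012     ]
[ 0.53863952 -0.00497461  0.012     ]
[np.float64(78.45438581900636), np.float64(78.67968338790189)] 0.4356915379119069 0.4355290558254933
handle [0.59153035 0.04434868 0.112     ]
mouth [0.61523884 0.17477425 0.046     ] [0.64149838 0.17234494 0.046     ]
nose [0.6060777  0.09589248 0.06      ]
jar [ 0.78198229 -0.07725432  0.048     ]
origin [0.62012231 0.17160582] ang 78.56703460345412
handle x0 [0.59336243 0.03928459] -0.13039955420273547
```

```bash
python3 -m creep '[[[4,4,3,0,0,-8,1],[7,8,5,0,0,-16,1],[10,12,6,0,0,-24,1],[13,16,6,0,0,-31,1],[15,20,6,0,0,-31,1]]]' 20; python3 -m creep '[[[3,4,0,0,0,0,1],[6,8,0,0,0,0,1],[8,12,0,0,0,0,1],[9,13,0,0,0,0,1],[9,13,0,0,0,0,1]]]'
python3 - <<'E'
from h import *
s,im=snap('wrist','w1.png'); print(s['position'],s['ee_rot'],s['clock'])
print(R.from_rotvec(s['ee_rot']).as_matrix().round(3))
C=cam('top')
for p in((187,272),(225,312),(264,272),(230,235),(135,245),(105,275),(105,215),(165,215)): print(p,ray(C,*p,.0))
E
```

```text
clock: 0.65
position: [0.4115, -0.3749, 0.2738]
ee_rot: [3.136, -0.166, 0.002]
force: [1.4, -0.4, -0.1]
width: 1.002
clock: 1.15
position: [0.5013, -0.2438, 0.2729]
ee_rot: [-3.137, 0.151, 0.0]
force: [0.1, -0.2, -0.9]
width: 1.001
[ 0.50134907 -0.24381917  0.27292853] [-3.13705128e+00  1.51308150e-01  2.11475130e-06] 1.15
[[ 0.995 -0.096  0.   ]
 [-0.096 -0.995  0.001]
 [-0.    -0.001 -1.   ]]
(187, 272) [0.33130401 0.17794962 0.        ]
(225, 312) [0.21552544 0.05311529 0.        ]
(264, 272) [ 0.33963452 -0.06265462  0.        ]
(230, 235) [0.45142613 0.04926197 0.        ]
(135, 245) [0.40925383 0.34848777 0.        ]
(105, 275) [0.31331925 0.43260455 0.        ]
(105, 215) [0.50155072 0.45436877 0.        ]
(165, 215) [0.50836683 0.26158411 0.        ]
```

View pics/w1.png

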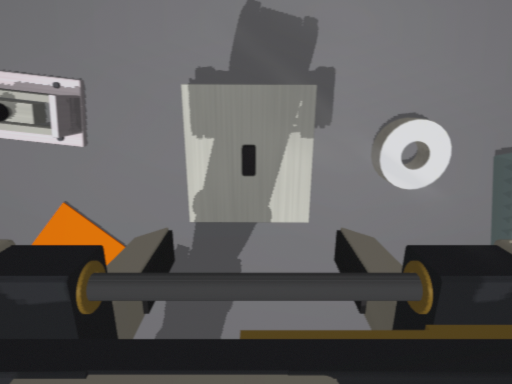

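The wrist view shows the lid centred at about (249,150), nearly square to the tool, with the knob from (242,145) to (256,176).

Run:
```python
from h import *
im=cv2.imread('pics/w1.png'); s=arm.observe(); C=cam('wrist',s)
g=cv2.cvtColor(im,cv2.COLOR_BGR2GRAY)
k=np.zeros_like(g); k[135:190,230:270]=(g[135:190,230:270]<60)
w=np.array([ray(C,x,y,.068)[:2] for y,x in np.argwhere(k)]).astype(np.float32); r=cv2.minAreaRect(w);print('knob',r)
# lid corners
for p in((182,85),(316,86),(310,222),(190,222)): print(ray(C,*p,.043))
m=((g>105)).astype(np.uint8); n,l,st,c=cv2.connectedComponentsWithStats(m);i=l[110,260];print(st[i])
print(s['position'])
```

```text
knob ((0.5061438083648682, -0.2392672598361969), (0.01509238313883543, 0.03781270980834961), 84.28759765625)
[ 0.6029971  -0.16721015  0.043     ]
[ 0.58537978 -0.33180457  0.043     ]
[ 0.40458557 -0.31614392  0.043     ]
[ 0.42147173 -0.14764929  0.043     ]
[     0      0    512    272 111959]
[ 0.49996727 -0.24621853  0.27291514]
```

```bash
python3 -m creep '[[[0.6,1,-5,0,0,0,0.2],[0.6,1,-10,0,0,0,0.2],[0.6,1,-15,0,0,0,0.2],[0.6,1,-18,0,0,0,0.2],[0.6,1,-19.5,0,0,0,0.2]]]'; python3 -m creep '[[[0,0,-0.7,0,0,0,0.2],[0,0,-1.4,0,0,0,0.2],[0,0,-1.4,0,0,0,-1],[0,0,-1.4,0,0,0,-1],[0,0,-1.4,0,0,0,-1]]]' 30;python3 -m creep '[[[0,0,0,0,0,0,-1],[0,0,0,0,0,0,-1]]]'
```

```text
clock: 1.7
position: [0.5024, -0.2385, 0.0749]
ee_rot: [-3.137, 0.165, 0.008]
force: [-0.8, -0.7, 0.5]
width: 0.624
clock: 2.2
position: [0.5065, -0.2368, 0.0652]
ee_rot: [3.137, -0.159, 0.002]
force: [-0.8, 0.3, 0.4]
width: 0.388
clock: 2.4
position: [0.5062, -0.2365, 0.0647]
ee_rot: [3.137, -0.159, 0.001]
force: [0.1, 0.3, -0.6]
width: 0.215
```

```bash
python3 -m creep '[[[0,0,0,0,0,0,-1],[0,0,0.5,0,0,0,-1],[0,0,1.5,0,0,0,-1],[0,0,3,0,0,0,-1],[0,0,5,0,0,0,-1]]]' 40;python3 -m creep '[[[0,0,4,0,0,0,-1],[0,0,8,0,0,0,-1],[0,0,10,0,0,0,-1],[0,0,10,0,0,0,-1]]]'
python3 - <<'E'
from h import *
snap('top','t2.png'); s,_=snap('wrist','w2.png'); print(s['position'],s['force'],s['joints'])
E
```

```text
clock: 2.9
position: [0.5055, -0.2362, 0.1149]
ee_rot: [-3.137, 0.159, 0.001]
force: [0.5, 0.2, 0.5]
width: 0.008
clock: 3.3
position: [0.5079, -0.2371, 0.2186]
ee_rot: [3.135, -0.159, 0.01]
force: [0.2, 0.2, -0.3]
width: 0.006
[ 0.50683383 -0.23674295  0.2163574 ] [-0.4485306   0.29398117 -1.11324983] [ 0.36664412  0.3255171  -0.03322827  1.73255711  0.01218096  1.07983541
 -1.34267953]
```

View pics/w2.png

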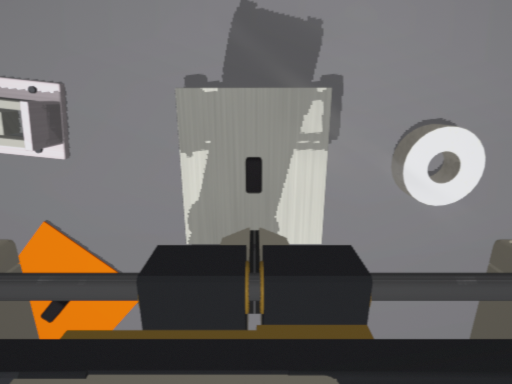

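View pics/t2.png

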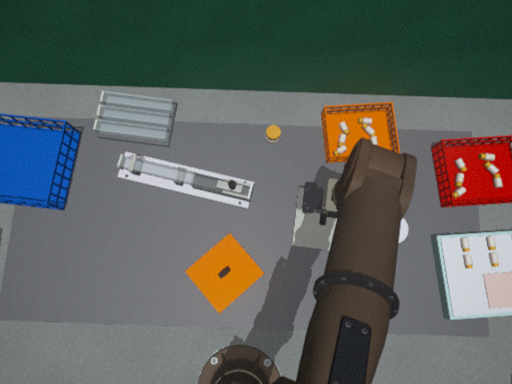

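The grasp missed: the lid is still on the tin, with the knob at (254,175). I'm measuring the knob again.

```bash
cat > knob.py <<'E'
from h import *
def knob(im,s,zt,box):
    C=cam('wrist',s); g=cv2.cvtColor(im,cv2.COLOR_RGB2GRAY); a,b,c,d=box
    k=np.zeros_like(g); k[a:b,c:d]=g[a:b,c:d]<60
    w=np.array([ray(C,x,y,zt)[:2] for y,x in np.argwhere(k)]).astype(np.float32); return cv2.minAreaRect(w)
E
python3 - <<'E'
from knob import *
s=arm.observe();im=arm.get_image('wrist')
for z in(.048,.068): print(knob(im,s,z,(150,200,235,275)))
C=cam('wrist',s)
print([ray(C,*p,.043)[:2] for p in((178,88),(330,88))],s['position'],s['width'])
print(arm.observe()['position'])
E
```

```text
((0.5037582516670227, -0.23550932109355927), (0.01715780235826969, 0.040780164301395416), 84.58448028564453)
((0.5085989832878113, -0.23602671921253204), (0.01614369824528694, 0.03836987540125847), 84.58448028564453)
[array([ 0.60352248, -0.16538781]), array([ 0.5872547 , -0.32559405])] [ 0.50594952 -0.23638695  0.21480619] 0.00014809300787468953
[ 0.50540506 -0.23621875  0.2138097 ]
```

```bash
python3 -m creep '[[[0,0,0,0,0,0,0],[0,0,-4,0,0,0,0],[0,0,-9,0,0,0,0],[0,0,-12,0,0,0,0],[0,0,-14,0,0,0,0]]]'; python3 -m creep '[[[0,0,-0.6,0,0,0,0],[0,0,-1,0,0,0,0],[0,0,-1,0,0,0,0],[0,0,-1,0,0,0,-1],[0,0,-1,0,0,0,-1]]]' 40;python3 -m creep '[[[0,0,0,0,0,0,-1],[0,0,0,0,0,0,-1],[0,0,0,0,0,0,-1],[0,0,0,0,0,0,-1],[0,0,0,0,0,0,-1]]]';python3 -m creep '[[[0,0,0,0,0,0,-1],[0,0,0,0,0,0,-1],[0,0,0,0,0,0,-1]]]'
```

```text
clock: 3.95
position: [0.5036, -0.2355, 0.0706]
ee_rot: [-3.136, 0.159, 0.008]
force: [0.1, 0.4, -0.7]
width: 0.393
clock: 4.45
position: [0.5066, -0.2367, 0.0652]
ee_rot: [3.137, -0.159, 0.003]
force: [0.0, 0.5, 0.2]
width: 0.375
clock: 4.95
position: [0.5059, -0.2364, 0.0642]
ee_rot: [3.138, -0.159, -0.0]
force: [1.1, -0.5, -0.6]
width: 0.008
clock: 5.25
position: [0.5059, -0.2364, 0.0641]
ee_rot: [3.138, -0.159, -0.0]
force: [-0.0, 0.1, -1.0]
width: 0.006
```

Run:
```python
from h import *
snap('wrist','w3.png'); s,_=snap('scene','s3.png')
C=cam('scene');
for z in(.028,.048,.064): print(proj(C,(.506,-.236,z)))
im=cv2.imread('pics/s3.png');cv2.imwrite('pics/s3z.png',cv2.resize(im[170:270,150:290],None,fx=5,fy=5))
im=cv2.imread('pics/scene0.png');cv2.imwrite('pics/s0z.png',cv2.resize(im[170:270,150:290],None,fx=5,fy=5))
```

```text
[203.96896955 226.66807152]
[203.50821426 223.1294976 ]
[203.1326107  220.24488407]
```

View pics/w3.png

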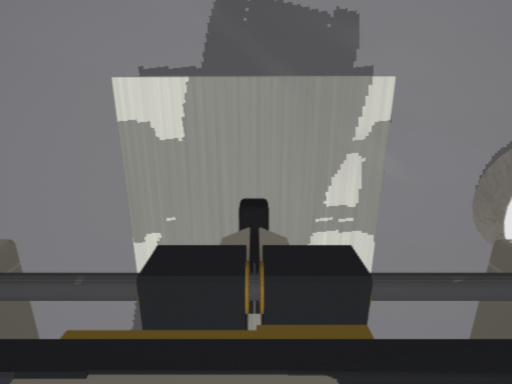

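View pics/s3z.png

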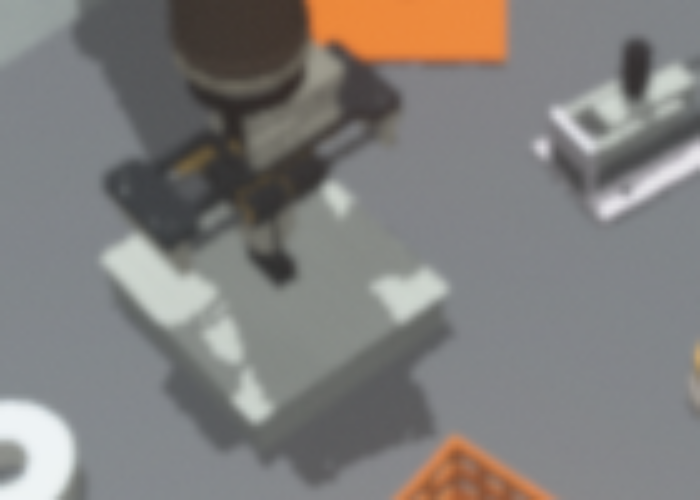

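View pics/s0z.png

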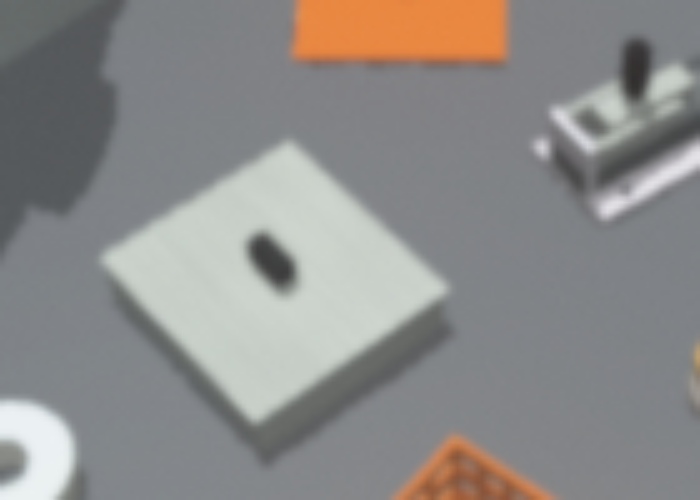

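Run:
```python
from h import *
s=arm.observe(); C=cam('wrist',s)
for z in(.028,.048,.068): print(z,ray(C,254,199,z), ray(C,240,205,z),ray(C,268,205,z))
# projected fingertip, TCP
p=s['position'];print(p)
for dz in(-.017,0,.002): print(proj(C,p+[0,0,dz]), proj(C,p+[.0095,0,dz]))
for dx in(.019,-.019): print('knobtop',[proj(C,(.506+dx,-.236,z)) for z in (.048,.068)])
print([ray(C,*q,.043)[:2] for q in((113,78),(395,76))])
im=cv2.imread('pics/w3.png');cv2.imwrite('pics/w3z.png',cv2.resize(im[180:340,170:340],None,fx=4,fy=3.6))
```

```text
0.028 [ 0.51688365 -0.23743227  0.028     ] [ 0.51338765 -0.22698302  0.028     ] [ 0.51135427 -0.24696483  0.028     ]
0.048 [ 0.52352004 -0.23809881  0.048     ] [ 0.52036072 -0.22865588  0.048     ] [ 0.51852316 -0.24671335  0.048     ]
0.068 [ 0.53015642 -0.23876536  0.068     ] [ 0.52733378 -0.23032873  0.068     ] [ 0.52569204 -0.24646187  0.068     ]
[ 0.50589405 -0.23641009  0.06418423]
[254.15296861 223.91757249] [252.6883135 210.5684869]
[254.17704838 234.87889327] [252.58404062 220.52262039]
[254.18015821 236.29451822] [252.57055571 221.80992114]
knobtop [array([250.52031694, 197.14100349]), array([250.16092387, 207.83752445])]
knobtop [array([256.36051889, 250.02981024]), array([256.6111045 , 265.42645919])]
[array([ 0.60498202, -0.16291354]), array([ 0.58931079, -0.32813465])]
```

View pics/w3z.png

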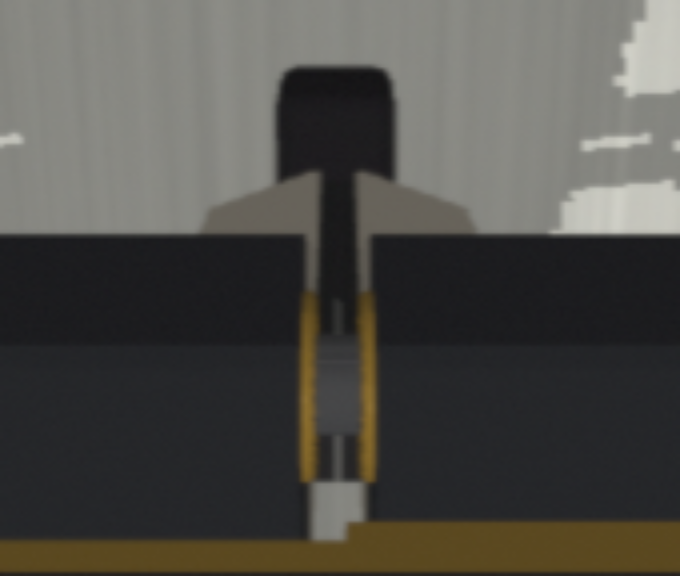

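The fingers closed above the knob: the tips at about row 227 cover it, and there was no contact force. I'll open and go down in small steps, watching the force.

```bash
python3 -m creep '[[[0,0,0.5,0,0,0,0],[0,0,0.5,0,0,0,0],[0,0,0.3,0,0,0,0],[0,0,0,0,0,0,0],[0,0,-0.2,0,0,0,0]]]'; python3 -m creep '[[[0,0,-0.2,0,0,0,0],[0,0,-0.2,0,0,0,0]]]'
python3 - <<'E'
from h import *
s,_=snap('scene','s4.png');s,_=snap('wrist','w4.png');print(s['position'],s['force'])
im=cv2.imread('pics/s4.png');cv2.imwrite('pics/s4z.png',cv2.resize(im[170:270,150:290],None,fx=5,fy=5))
E
```

```text
clock: 5.85
position: [0.5057, -0.2363, 0.0618]
ee_rot: [-3.137, 0.159, 0.001]
force: [-0.3, 0.7, 0.1]
width: 0.393
clock: 6.05
position: [0.5056, -0.2363, 0.0597]
ee_rot: [-3.137, 0.159, 0.001]
force: [-0.8, -0.1, -0.1]
width: 0.495
[ 0.50578923 -0.23639079  0.05997189] [ 0.49389918 -0.54709624  0.2952722 ]
```

View pics/s4z.png

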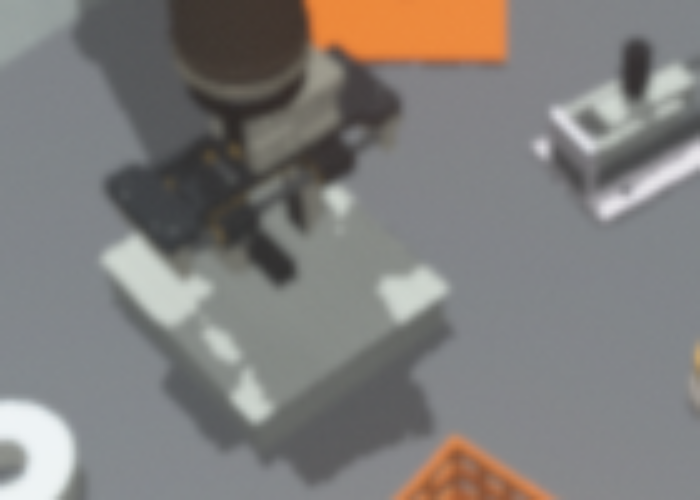

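View pics/w4.png

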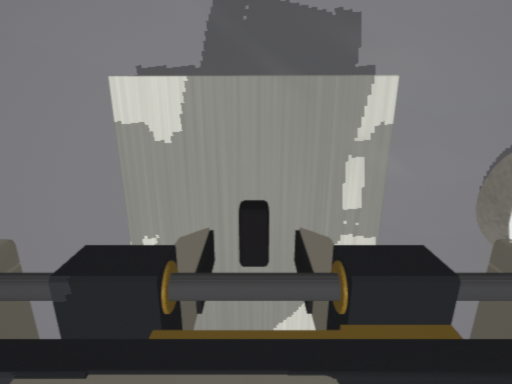

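Run:
```python
from h import *
im=cv2.imread('pics/w4.png');cv2.imwrite('pics/w4z.png',cv2.resize(im[190:330,160:350],None,fx=4,fy=4))
s=arm.observe();C=cam('wrist',s);p=s['position'];Rm=R.from_rotvec(s['ee_rot']).as_matrix()
for x in(.0095,-.0095):
  for y in(.0228,-.0228):
    for z in(.017,0,-.01): print(x,y,z,proj(C,p+Rm@[x,y,z]).round())
```

```text
0.0095 0.0228 0.017 [289. 210.]
0.0095 0.0228 0 [292. 220.]
0.0095 0.0228 -0.01 [294. 227.]
0.0095 -0.0228 0.017 [219. 211.]
0.0095 -0.0228 0 [216. 220.]
0.0095 -0.0228 -0.01 [214. 227.]
-0.0095 0.0228 0.017 [288. 237.]
-0.0095 0.0228 0 [291. 249.]
-0.0095 0.0228 -0.01 [293. 257.]
-0.0095 -0.0228 0.017 [220. 237.]
-0.0095 -0.0228 0 [217. 249.]
-0.0095 -0.0228 -0.01 [215. 257.]
```

View pics/w4z.png

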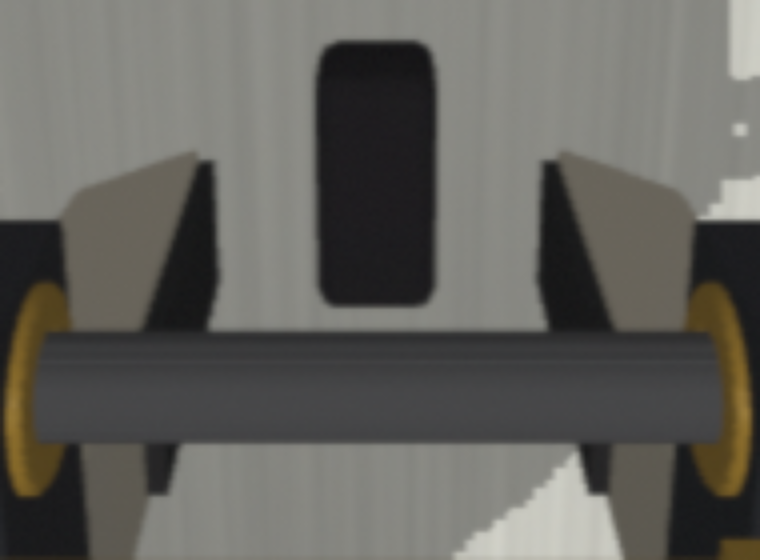

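The pads' tip edges project at rows 230 and 261, which puts them about 12 mm behind the TCP. The stated value is 17 mm ahead of it. I trust the picture, so I'll go lower in small steps and watch the force.

```bash
for i in 1; do python3 -m creep '[[[0,0,-0.5,0,0,0,0],[0,0,-1,0,0,0,0],[0,0,-1,0,0,0,0]]]';  python3 -m creep '[[[0,0,-0.3,0,0,0,0],[0,0,-0.6,0,0,0,0],[0,0,-0.6,0,0,0,0]]]'; done
python3 - <<'E'
from h import *
s,_=snap('wrist','w5.png');print(s['position'],s['force'])
im=cv2.imread('pics/w5.png');cv2.imwrite('pics/w5z.png',cv2.resize(im[190:330,160:350],None,fx=4,fy=4))
E
```

```text
clock: 6.45
position: [0.5053, -0.2362, 0.0493]
ee_rot: [-3.137, 0.159, 0.002]
force: [0.3, -0.5, -0.5]
width: 0.502
clock: 6.75
position: [0.5056, -0.2363, 0.0438]
ee_rot: [-3.137, 0.159, 0.001]
force: [-0.1, 0.7, 0.1]
width: 0.497
[ 0.50564963 -0.23634033  0.04376337] [-0.07364042  0.66833777  0.14688472]
```

View pics/w5z.png

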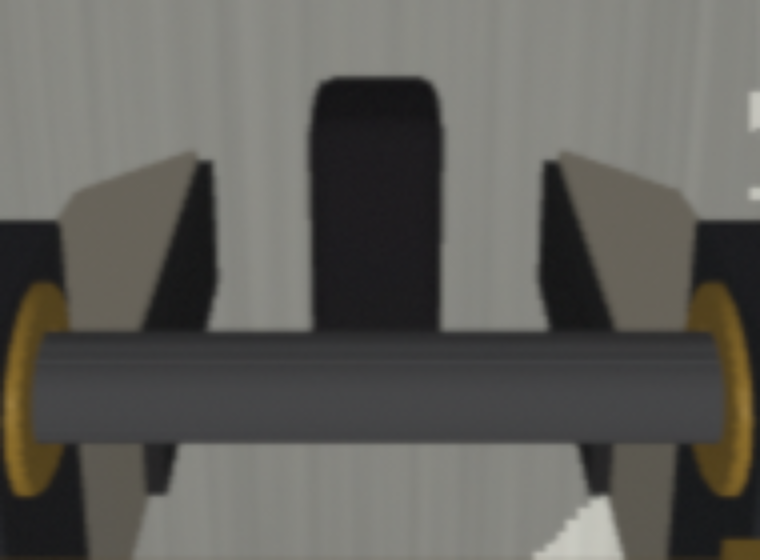

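No contact at TCP z = 0.044, which confirms the offset of roughly 29 mm. I'll go down 7 mm more and grip.

```bash
python3 -m creep '[[[0,0,-0.4,0,0,0,0],[0,0,-0.7,0,0,0,0],[0,0,-0.7,0,0,0,0],[0,0,-0.7,0,0,0,-1],[0,0,-0.7,0,0,0,-1]]]' 40;python3 -m creep '[[[0,0,0,0,0,0,-1],[0,0,0,0,0,0,-1],[0,0,0,0,0,0,-1],[0,0,0,0,0,0,-1],[0,0,0,0,0,0,-1]]]'
```

```text
clock: 7.3
position: [0.506, -0.2365, 0.0373]
ee_rot: [3.137, -0.159, 0.0]
force: [0.1, -0.5, 0.8]
width: 0.373
clock: 7.8
position: [0.506, -0.2364, 0.0373]
ee_rot: [3.137, -0.159, 0.0]
force: [-0.6, 0.1, 1.3]
width: 0.19
```

```bash
python3 -m creep '[[[0,0,0.5,0,0,0,-1],[0,0,1.5,0,0,0,-1],[0,0,3,0,0,0,-1],[0,0,6,0,0,0,-1],[0,0,9,0,0,0,-1]]]';python3 -m creep '[[[0,0,3,0,0,0,-1],[0,0,6,0,0,0,-1],[0,0,6,0,0,0,-1]]]'
python3 - <<'E'
from h import *
s,_=snap('wrist','w6.png');print(s['position'],s['force'],s['width'])
E
```

```text
clock: 8.3
position: [0.5054, -0.2362, 0.1284]
ee_rot: [-3.137, 0.159, 0.002]
force: [0.8, -0.3, -2.0]
width: 0.194
clock: 8.6
position: [0.5082, -0.2373, 0.1921]
ee_rot: [3.135, -0.159, 0.011]
force: [0.0, 0.1, -2.0]
width: 0.195
[ 0.50820223 -0.2373278   0.19208991] [ 0.01703056  0.10893355 -2.01928414] 0.19503074940616988
```

View pics/w6.png

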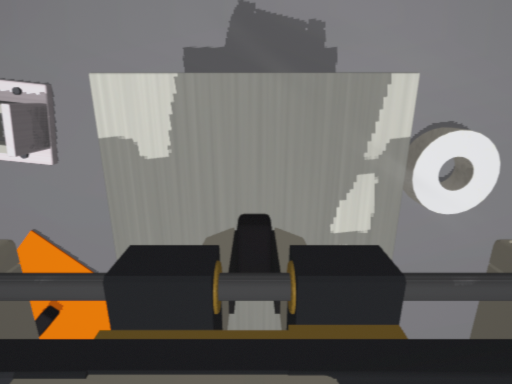

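The lid is held, with a 2 N load and width 0.195. I'll carry it to the free bench left of the orange lid, near (0.42, 0.36).

```bash
python3 -m creep '[[[-0.5,3,0,0,0,3,-1],[-1,7,0,0,0,7,-1],[-1.5,11,0,0,0,11,-1],[-2.5,15,0,0,0,15,-1],[-3,20,0,0,0,20,-1]]]';python3 -m creep '[[[-1,5,0,0,0,5,-1],[-2,10,0,0,0,10,-1],[-2.5,15,0,0,0,14,-1],[-3,20,0,0,0,17,-1],[-4,25,0,0,0,20,-1]]]';python3 -m creep '[[[-1,5,0,0,0,0,-1],[-1.5,10,0,0,0,0,-1],[-1.8,14.5,0,0,0,0,-1],[-1.8,14.5,0,0,0,0,-1],[-1.8,14.5,0,0,0,0,-1]]]'
python3 - <<'E'
from h import *
snap('wrist','w7.png');s,_=snap('top','t7.png');print(s['position'],s['force'],s['width'],s['ee_rot'],s['joints'])
E
```

```text
clock: 9.15
position: [0.4741, -0.0365, 0.1861]
ee_rot: [3.117, 0.389, -0.004]
force: [1.4, 0.3, -2.1]
width: 0.188
clock: 9.65
position: [0.4357, 0.2114, 0.1864]
ee_rot: [3.002, 0.926, -0.002]
force: [1.6, 0.4, -1.7]
width: 0.19
clock: 10.15
position: [0.4173, 0.3554, 0.1858]
ee_rot: [3.001, 0.928, -0.004]
force: [0.6, -1.1, -2.3]
width: 0.193
[0.41801449 0.35397899 0.18596252] [ 0.33646047  0.18395628 -3.39699904] 0.19149731781695972 [ 3.0010939   0.92396129 -0.00352949] [-0.47305959  0.37687514 -0.43534131  1.76926455  0.18119287  1.03774682
 -1.94794937]
```

View pics/t7.png

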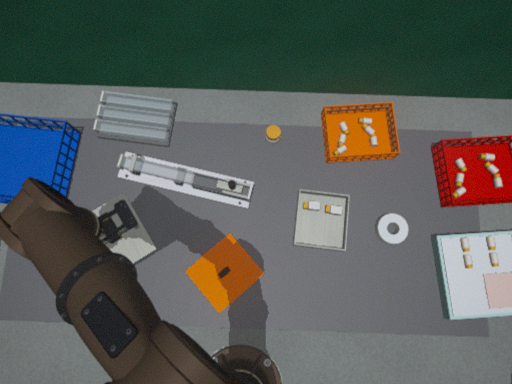

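View pics/w7.png

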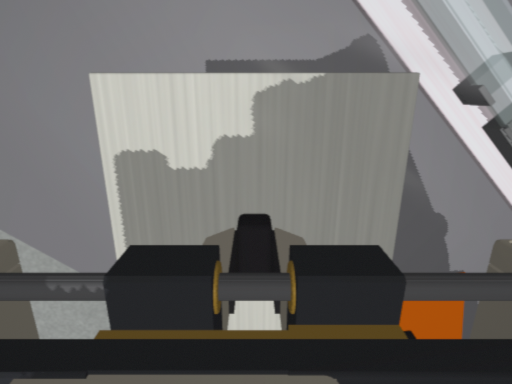

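The top view shows the open tin with two bottles at (311,206) and (333,210), caps to the image left, which is world +y. The lid hangs over clear bench, so I'm lowering it.

```bash
python3 -m creep '[[[0,0,-4,0,0,0,-1],[0,0,-8,0,0,0,-1],[0,0,-12,0,0,0,-1],[0,0,-15,0,0,0,-1],[0,0,-16.5,0,0,0,-1]]]';python3 -m creep '[[[0,0,-0.5,0,0,0,-1],[0,0,-1,0,0,0,-1],[0,0,-1.2,0,0,0,-1],[0,0,-1.2,0,0,0,-1]]]'
```

```text
clock: 10.75
position: [0.4181, 0.3515, 0.0194]
ee_rot: [3.001, 0.919, -0.006]
force: [-0.3, -0.1, -2.0]
width: 0.192
clock: 11.15
position: [0.4192, 0.355, 0.0109]
ee_rot: [-3.003, -0.923, -0.002]
force: [-0.2, 0.2, -2.4]
width: 0.193
```

```bash
python3 -m creep '[[[0,0,-0.3,0,0,0,-1],[0,0,-0.6,0,0,0,-1],[0,0,-0.6,0,0,0,-1]]]';python3 -m creep '[[[0,0,-0.2,0,0,0,-1],[0,0,-0.2,0,0,0,-1]]]';python3 -m creep '[[[0,0,-0.2,0,0,0,-1],[0,0,-0.2,0,0,0,-1]]]'
```

```text
clock: 11.45
position: [0.4185, 0.3548, 0.0041]
ee_rot: [3.003, 0.923, -0.0]
force: [-0.5, -0.8, -2.6]
width: 0.192
clock: 11.65
position: [0.4185, 0.3549, 0.002]
ee_rot: [3.003, 0.924, -0.0]
force: [0.2, -0.3, -2.4]
width: 0.187
clock: 11.85
position: [0.4187, 0.3551, 0.0013]
ee_rot: [3.003, 0.924, 0.001]
force: [-3.0, -3.8, 13.6]
width: 0.194
```

Contact came at the predicted height. I'll release and go up, then turn towards the tin.

```bash
python3 -m creep '[[[0,0,0.1,0,0,0,0],[0,0,0.1,0,0,0,0],[0,0,0.1,0,0,0,0],[0,0,0.1,0,0,0,0],[0,0,3,0,0,0,0]]]' ; python3 -m creep '[[[0,0,5,0,0,0,0],[0,0,10,0,0,0,0],[0,0,15,0,0,0,0],[0,0,19,0,0,0,0],[0,0,19,0,0,0,0]]]'
python3 - <<'E'
from h import *
s,im=snap('wrist','w8.png');print(s['position'],s['width'])
E
```

```text
clock: 12.35
position: [0.4169, 0.353, 0.0276]
ee_rot: [3.0, 0.923, -0.009]
force: [0.3, 0.8, 0.5]
width: 0.494
clock: 12.85
position: [0.4206, 0.3575, 0.2261]
ee_rot: [-2.999, -0.922, -0.014]
force: [-0.1, 0.4, 0.0]
width: 0.498
[0.42062075 0.35754846 0.22611058] 0.4975412882055857
```

View pics/w8.png

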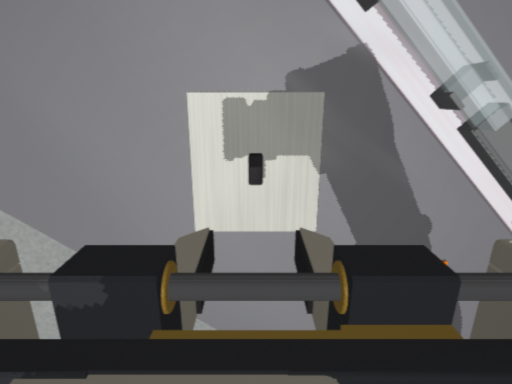

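The lid lies flat on the bench with its knob at (256,169). Next I hover over the channel to measure the loader.

```bash
python3 -m creep '[[[2,-3,1,0,0,8,0],[5,-7,2,0,0,16,0],[8,-11,2,0,0,24,0],[11,-15,2,0,0,32,0],[14,-19,2,0,0,40,0]]]' ; python3 -m creep '[[[3,-4,0,0,0,4.4,0],[5,-8,0,0,0,4.4,0],[5,-8.5,0,0,0,4.4,0],[5,-8.5,0,0,0,4.4,0],[5,-8.5,0,0,0,4.4,0]]]'
python3 - <<'E'
from h import *
s,im=snap('wrist','w9.png');print(s['position'],s['ee_rot'],s['joints'],np.degrees(2*np.arctan2(s['ee_rot'][1],s['ee_rot'][0])))
s=arm.observe();print(s['position'])
E
```

```text
clock: 13.4
position: [0.5547, 0.1685, 0.2386]
ee_rot: [-2.499, -1.903, 0.003]
force: [0.1, 0.9, -0.2]
width: 0.497
clock: 13.9
position: [0.6035, 0.0867, 0.2392]
ee_rot: [-2.428, -1.99, 0.002]
force: [-0.5, 0.2, 0.5]
width: 0.502
[0.60354114 0.08674983 0.23920513] [-2.42841510e+00 -1.99045792e+00  1.62091718e-03] [ 0.10469495  0.44108904 -0.4882684   1.54210777  0.21411002  1.21365492
 -0.61685055] -281.3202693566434
[0.60357485 0.08732879 0.23959863]
```

View pics/w9.png

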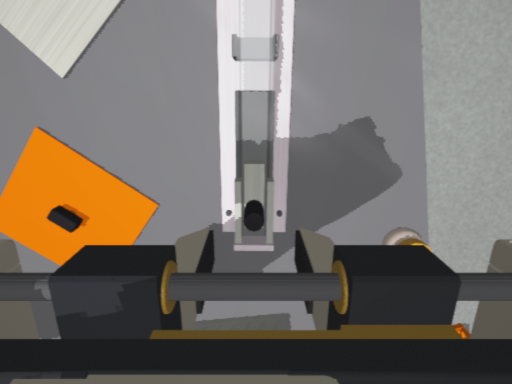

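Run:
```python
from h import *
im=cv2.imread('pics/w9.png');cv2.imwrite('pics/w9z.png',cv2.resize(im[25:255,195:315],None,fx=2.6*1.5,fy=2.6))
s=arm.observe();C=cam('wrist',s)
a=np.array([ray(C,*p,.012)[:2] for p in((218,0),(222,231),(294,0),(286,231))])
for d in(a[0]-a[1],a[2]-a[3]): print(np.degrees(np.arctan2(d[1],d[0])))
print(a, np.linalg.norm(a[1]-a[3]))
o=np.array([.62012,.17161]);u=np.array([.198,.980]);n=np.array([-.98,.198])
rear=(a[1]+a[3])/2; print('origin from rear',rear+u*.19)
for nm,p,z in(('handle top',(254,207),.119),('nose',(254,165),.06),('chan end/mouth',(254,92),.046),('chanL',(236,130),.046),('chanR',(273,130),.046)):
    q=ray(C,*p,z)[:2]; print(nm,q,(q-o)@u,(q-o)@n)
```

```text
77.88478976545794
78.69012947469224
[[ 0.59941485  0.27812795]
 [ 0.53920584 -0.00235869]
 [ 0.68436174  0.26120005]
 [ 0.62811917 -0.02001436]] 0.0906493476244417
origin from rear [0.62128251 0.17501347]
handle top [0.59840658 0.0623015 ] -0.11142158412566004 -0.00036392665920554533
nose [0.60431941 0.09231778] -0.08083489482272398 -0.00021528230672433643
chan end/mouth [0.6201319  0.17183402] 0.000221892099556119 3.2696454641645444e-05
chanL [0.59119075 0.13444949] -0.04214529520198219 0.02099288234604001
chanR [0.63369966 0.12599371] -0.042015191215028766 -0.022340087700689515
```

View pics/w9z.png

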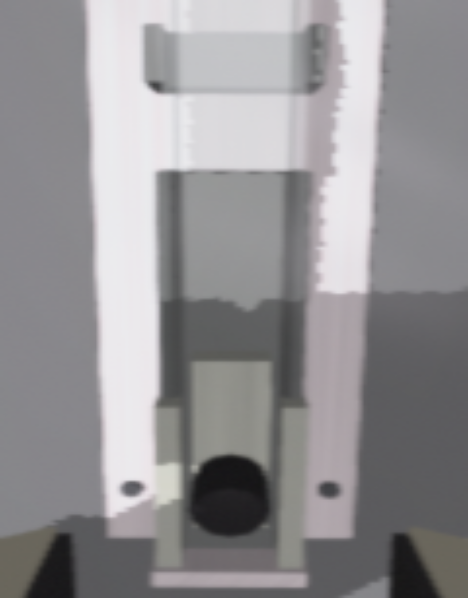

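The wrist view confirms the loader: origin near (0.620, 0.172), axis about 78.5°, and ram nose about 81 mm before the mouth. The ram is therefore almost fully back. Now I go over the tin.

```bash
python3 -m creep '[[[-1,-4,0,0,0,5.5,0],[-2,-9,0,0,0,5.5,0],[-3,-14,0,0,0,5.5,0],[-5,-19,0,0,0,5.5,0],[-6,-24,0,0,0,5.5,0]]]' ; python3 -m creep '[[[-2,-5,0,0,0,0,0],[-3.8,-8.3,0,0,0,0,0],[-3.8,-8.3,0,0,0,0,0],[-3.8,-8.3,0,0,0,0,0],[-3.8,-8.3,0,0,0,0,0]]]'
python3 - <<'E'
from h import *
s,im=snap('wrist','w10.png');print(s['position'],s['ee_rot'],s['joints'])
np.save('s10.npy',np.r_[s['position'],s['ee_rot']])
E
```

```text
clock: 14.45
position: [0.5449, -0.1475, 0.2404]
ee_rot: [-2.329, -2.108, -0.0]
force: [0.4, -0.5, -0.1]
width: 0.501
clock: 14.95
position: [0.5089, -0.2286, 0.2403]
ee_rot: [-2.329, -2.108, -0.002]
force: [0.5, 1.1, -0.4]
width: 0.501
[ 0.50888113 -0.2285536   0.24032797] [-2.32911697e+00 -2.10796863e+00 -1.58165746e-03] [ 0.65533455  0.34343198 -0.43752903  1.67269421  0.15523512  1.15969708
  0.07845158]
```

View pics/w10.png

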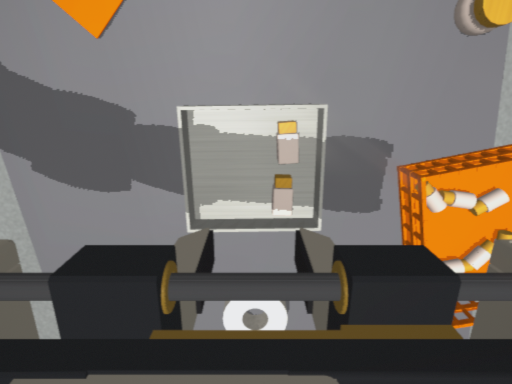

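There are two bottles, both caps up in the image (+y): A at about (288,142) and B at about (284,195). Measuring their axes.

```bash
cat > bot.py <<'E'
from h import *
def bottles(im,C,zt=.030):
    h=cv2.cvtColor(im,cv2.COLOR_RGB2HSV); out=[]
    cap=((h[:,:,0]>12)&(h[:,:,0]<26)&(h[:,:,1]>140)&(h[:,:,2]>60)).astype(np.uint8)
    n,l,st,c=cv2.connectedComponentsWithStats(cap)
    for i in range(1,n):
        if st[i,4]>40: out.append((st[i],c[i],ray(C,*c[i],zt-.002)[:2]))
    return out
E
python3 - <<'E'
from bot import *
im=cv2.imread('pics/w10.png')[:,:,::-1].copy();a=np.load('s10.npy');C=cam('wrist',dict(position=a[:3],ee_rot=a[3:]))
for o in bottles(im,C):
    if 180<o[1][0]<330 and 100<o[1][1]<230: print(o)
cv2.imwrite('pics/w10z.png',cv2.resize(im[95:240,170:340,::-1],None,fx=4,fy=4,interpolation=cv2.INTER_CUBIC))
for p in((178,107),(327,107),(321,230),(186,230)): print(ray(C,*p,.04))
E
```

```text
(array([279, 122,  17,  11, 174], dtype=int32), array([287.05172414, 127.0862069 ]), array([ 0.5539154 , -0.18730054]))
(array([275, 175,  17,  13, 205], dtype=int32), array([282.70731707, 181.07317073]), array([ 0.54367266, -0.25524917]))
[ 0.42763096 -0.15044068  0.04      ]
[ 0.60073616 -0.16773243  0.04      ]
[ 0.58826883 -0.32355796  0.04      ]
[ 0.41120973 -0.30580688  0.04      ]
```

View pics/w10z.png

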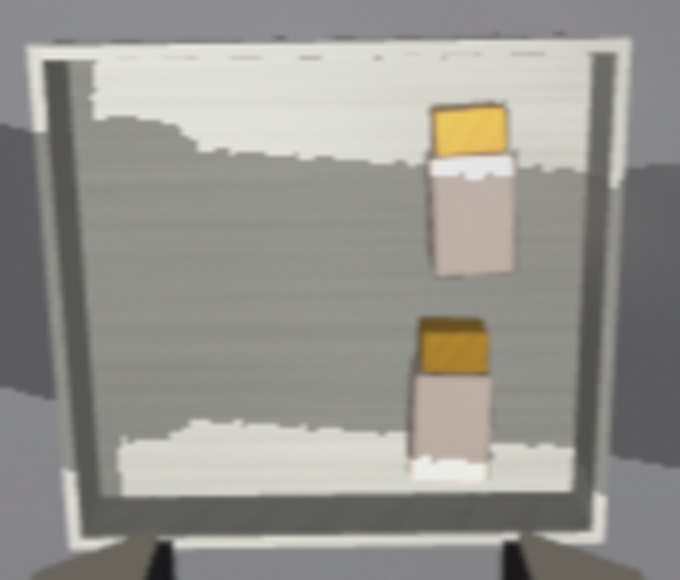

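Run:
```python
from bot import *
a=np.load('s10.npy');C=cam('wrist',dict(position=a[:3],ee_rot=a[3:]))
for nm,q in (('A',[(432,157),(515,153),(515,270),(437,274)]),('B',[(415,375),(491,375),(489,479),(412,478)])):
    w=np.array([ray(C,170+(x+.5)/4-.5,95+(y+.5)/4-.5,.030)[:2] for x,y in q]); d=(w[0]+w[1]-w[2]-w[3])/2
    yaw=np.arctan2(d[1],d[0]); c=w.mean(0); u=np.array([np.cos(yaw),np.sin(yaw)])
    print(nm,'body c',c,'len',np.linalg.norm(d),'wid',np.linalg.norm(w[1]-w[0]),'yaw',np.degrees(yaw),'origin',c+u*.007)
s=arm.observe();print(s['position'],np.degrees(2*np.arctan2(s['ee_rot'][1],s['ee_rot'][0])))
```

```text
A body c [ 0.55353448 -0.21307086] len 0.036594039137494205 wid 0.025497035458385414 yaw 87.4088180911616 origin [ 0.55385095 -0.20607802]
B body c [ 0.54134289 -0.28237796] len 0.03592562341780434 wid 0.024646640612750917 yaw 84.56481330679723 origin [ 0.54200593 -0.27540943]
[ 0.50899738 -0.2285688   0.24036466] -275.68716574636665
```

```bash
python3 -m creep '[[[2.5,1,-3,0,0,3,-0.26],[4.5,1.9,-7,0,0,3,-0.26],[4.5,1.9,-12,0,0,3,-0.26],[4.5,1.9,-16,0,0,3,-0.26],[4.5,1.9,-18,0,0,3,-0.26]]]' ; python3 -m creep '[[[0,0,0,0,0,0,-0.26],[0,0,0,0,0,0,-0.26]]]'
python3 - <<'E'
from h import *
s,im=snap('wrist','w11.png');print(s['position'],s['width'])
E
```

```text
clock: 15.5
position: [0.5517, -0.2091, 0.0564]
ee_rot: [-2.27, -2.165, 0.002]
force: [-0.1, 0.4, 0.4]
width: 0.371
clock: 15.7
position: [0.5539, -0.2107, 0.0608]
ee_rot: [-2.275, -2.167, -0.001]
force: [0.3, -0.2, 0.4]
width: 0.373
[ 0.55394386 -0.21065484  0.06077014] 0.3732009095733422
```

View pics/w11.png

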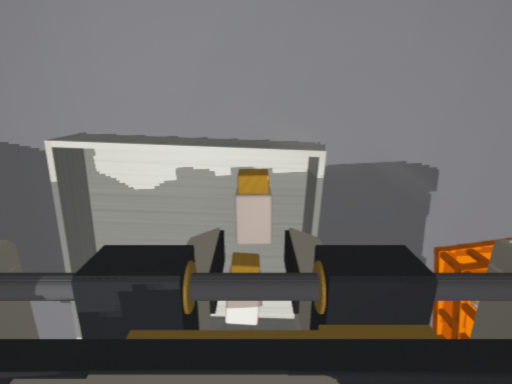

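```bash
python3 -m creep '[[[0,0,-1.5,0,0,0,-0.26],[0,0,-3,0,0,0,-0.26],[0,0,-3.5,0,0,0,-0.26]]]' ; python3 -m creep '[[[0,0,-0.7,0,0,0,-0.26],[0,0,-1.4,0,0,0,-0.26],[0,0,-1.4,0,0,0,-0.26]]]' ; python3 -m creep '[[[0,0,-0.4,0,0,0,-0.26],[0,0,-0.8,0,0,0,-0.26],[0,0,-0.8,0,0,0,-0.26],[0,0,-0.8,0,0,0,-0.26]]]'
```

```text
clock: 16.05
position: [0.552, -0.212, 0.0236]
ee_rot: [-2.276, -2.163, 0.002]
force: [-0.8, 0.6, 0.5]
width: 0.37
clock: 16.35
position: [0.5524, -0.212, 0.0102]
ee_rot: [-2.276, -2.163, 0.001]
force: [0.6, 0.2, 0.3]
width: 0.368
clock: 16.75
position: [0.553, -0.2121, 0.0032]
ee_rot: [2.277, 2.164, 0.0]
force: [-0.2, -0.2, 0.5]
width: 0.372
```

```bash
python3 -m creep '[[[0,0,0,0,0,0,-1],[0,0,0,0,0,0,-1],[0,0,0,0,0,0,-1],[0,0,0,0,0,0,-1]]]' 25
```

```text
clock: 17.15
position: [0.5531, -0.2122, 0.0034]
ee_rot: [2.277, 2.164, 0.0]
force: [-0.4, -0.8, 1.5]
width: 0.284
```

Gripped, with an opening of 26.1 mm. I'm lifting and checking.

```bash
python3 -m creep '[[[0,0,1,0,0,0,-1],[0,0,4,0,0,0,-1],[0,0,8,0,0,0,-1],[0,0,12,0,0,0,-1],[0,0,14,0,0,0,-1]]]' ; python3 -m creep '[[[0,0,0,0,0,0,-1],[0,0,0,0,0,0,-1]]]'
python3 - <<'E'
from h import *
s,im=snap('wrist','w12.png');print(s['position'],s['width'],s['force'],s['ee_rot'])
E
```

```text
clock: 17.65
position: [0.5545, -0.2122, 0.1475]
ee_rot: [2.274, 2.162, 0.004]
force: [0.8, -0.5, -0.6]
width: 0.28
clock: 17.85
position: [0.5529, -0.2122, 0.1437]
ee_rot: [2.277, 2.164, 0.0]
force: [0.2, -0.1, -0.5]
width: 0.281
[ 0.55291395 -0.21220443  0.14366279] 0.28094078058035593 [ 0.22110904 -0.12712293 -0.48577214] [2.27655135e+00 2.16376289e+00 2.22184758e-04]
```

View pics/w12.png

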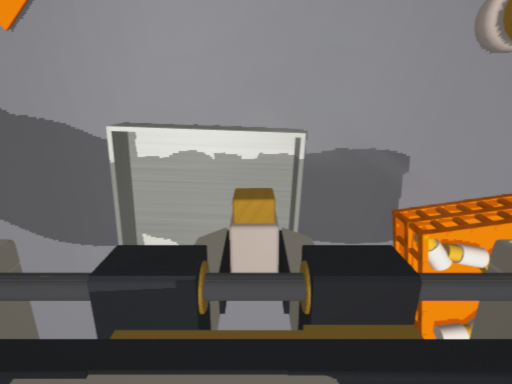

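```bash
python3 -m creep '[[[0.5,3,2,0,0,-4,-1],[1,7,2,0,0,-8,-1],[2,12,2,0,0,-8.6,-1],[3,17,2,0,0,-8.6,-1],[4,22,2,0,0,-8.6,-1]]]' ; python3 -m creep '[[[0.9,5,0,0,0,0,-1],[1.5,9,0,0,0,0,-1],[1.8,12,-1,0,0,0,-1],[1.8,12,-4,0,0,0,-1],[1.8,12,-6,0,0,0,-1]]]';python3 -m creep '[[[0,0,0,0,0,0,-1],[0,0,0,0,0,0,-1],[0,0,0,0,0,0,-1]]]'
python3 - <<'E'
from h import *
s,im=snap('wrist','w13.png');print(s['position'],s['width'],s['force'],np.degrees(2*np.arctan2(s['ee_rot'][1],s['ee_rot'][0])))
s,im=snap('scene','s13.png');cv2.imwrite('pics/s13z.png',cv2.resize(im[130:230,240:360,::-1],None,fx=5,fy=5))
E
```

```text
clock: 18.4
position: [0.5916, 0.0066, 0.1618]
ee_rot: [-2.432, -1.986, 0.003]
force: [1.1, -0.5, 0.5]
width: 0.279
clock: 18.9
position: [0.6087, 0.1263, 0.1001]
ee_rot: [-2.429, -1.99, 0.005]
force: [-0.3, -0.8, -1.1]
width: 0.279
clock: 19.2
position: [0.611, 0.125, 0.104]
ee_rot: [2.433, 1.987, 0.002]
force: [-0.2, 0.7, 0.4]
width: 0.282
[0.61096183 0.12497704 0.1040057 ] 0.2824477166150233 [-0.21034895  0.71359585  0.36534519] 78.46750262764118
```

View pics/w13.png

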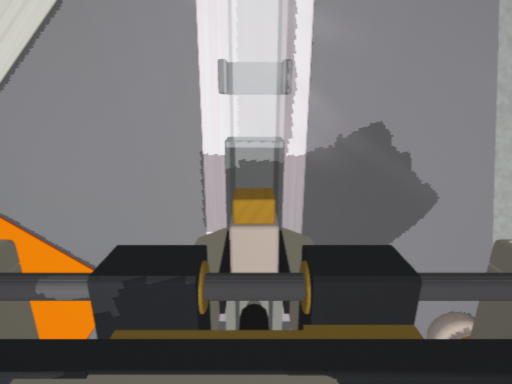

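View pics/s13z.png

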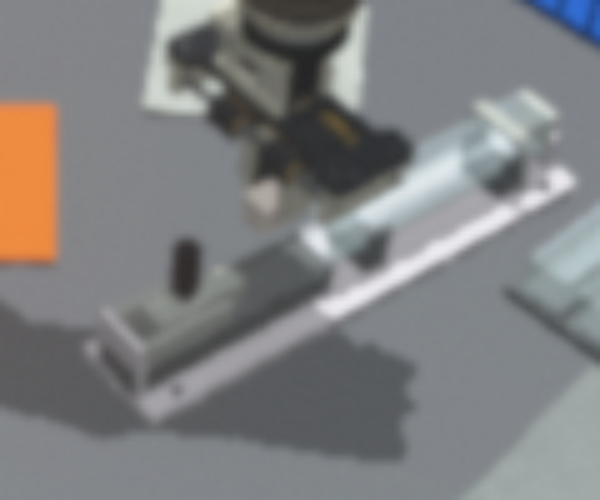

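Run:
```python
from h import *
s=arm.observe();C=cam('wrist',s);o=np.array([.6202,.1722]);u=np.array([.199,.980]);n=np.array([-.98,.199])
for nm,p,z in(('cap end',(254,189),.1286),('cap/body edge',(254,224),.1306),('mouthL',(226,140),.0725),('mouthR',(284,140),.0725),('chL',(227,165),.046),('chR',(282,165),.046),('bodyL',(231,235),.1306),('bodyR',(277,235),.1306)):
    q=ray(C,*p,z)[:2]; print(nm,((q-o)@u).round(4),((q-o)@n).round(4))
p=s['position'][:2];print('tcp',(p-o)@u,(p-o)@n,s['position'])
```

```text
cap end -0.0115 -0.0004
cap/body edge -0.0296 -0.0004
mouthL 0.0055 0.0179
mouthR 0.0055 -0.0203
chL -0.0169 0.02
chR -0.017 -0.0219
bodyL -0.0357 0.0115
bodyR -0.0358 -0.0123
tcp -0.04807467578742861 -0.000499423582686297 [0.61112258 0.12498748 0.10433323]
```

The bottle is centred in the channel to within 1 mm and its middle is about 41 mm before the mouth. I'll lower it.

```bash
python3 -m creep '[[[0,0,-2,0,0,0,-1],[0,0,-4,0,0,0,-1],[0,0,-5,0,0,0,-1],[0,0,-5.5,0,0,0,-1],[0,0,-5.5,0,0,0,-1]]]' ; python3 -m creep '[[[0,0,-0.4,0,0,0,-1],[0,0,-0.7,0,0,0,-1],[0,0,-0.8,0,0,0,-1],[0,0,-0.8,0,0,0,-1]]]'; python3 -m creep '[[[0,0,-0.1,0,0,0,-1],[0,0,-0.1,0,0,0,-1],[0,0,-0.1,0,0,0,-1]]]'
```

```text
clock: 19.8
position: [0.6105, 0.1249, 0.0482]
ee_rot: [-2.433, -1.987, 0.0]
force: [-0.4, -0.7, 0.2]
width: 0.28
clock: 20.2
position: [0.6105, 0.125, 0.0403]
ee_rot: [2.433, 1.988, 0.0]
force: [-0.0, -0.1, -0.4]
width: 0.279
clock: 20.5
position: [0.6106, 0.1251, 0.0394]
ee_rot: [2.433, 1.987, 0.001]
force: [0.1, 0.3, 1.1]
width: 0.277
```

```bash
python3 -m creep '[[[0,0,0,0,0,0,-0.2],[0,0,0,0,0,0,-0.2],[0,0,0,0,0,0,-0.2],[0,0,2,0,0,0,-0.2],[0,0,5,0,0,0,-0.2]]]' ; python3 -m creep '[[[0,-1,4,0,0,0,-0.2],[-1,-5,7,0,0,0,-0.2],[-1.5,-8,9,0,0,0,-0.2],[-1.7,-8.5,9,0,0,0,-0.2],[-1.7,-8.5,9,0,0,0,-0.2]]]'
python3 - <<'E'
from h import *
s,im=snap('wrist','w14.png');print(s['position'],s['width'],s['force'])
s=arm.observe();C=cam('wrist',s);o=np.array([.6202,.1722]);u=np.array([.199,.980])
E
```

```text
clock: 21.0
position: [0.609, 0.1244, 0.0879]
ee_rot: [-2.431, -1.987, 0.006]
force: [0.9, -0.3, 0.4]
width: 0.402
clock: 21.5
position: [0.5934, 0.0385, 0.1795]
ee_rot: [2.435, 1.984, 0.0]
force: [-0.4, 1.7, -0.1]
width: 0.399
[0.59344019 0.03852262 0.17954065] 0.39869554829099013 [-0.44768448  1.70143556 -0.10837445]
```

View pics/w14.png

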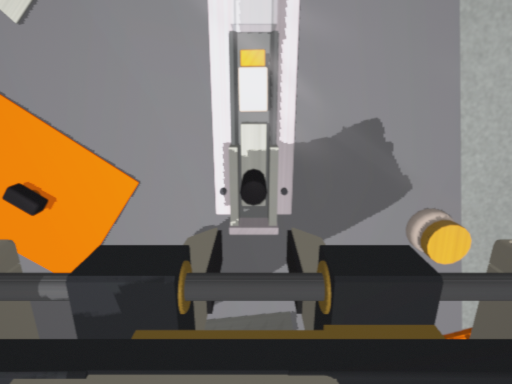

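The bottle lies straight in the channel at (253,85), cap towards the tube, and the ram nose at row 124 is behind it. Next I locate the handle at about (254,190).

Run:
```python
from h import *
im=cv2.imread('pics/w14.png');s=arm.observe();C=cam('wrist',s);o=np.array([.6202,.1722]);u=np.array([.199,.980]);n=np.array([-.98,.199])
for nm,p,z in(('top near edge',(254,203),.119),('base far edge',(254,170),.074),('top c',(254,191),.119),('nose',(253,124),.07),('mouth',(253,30),.0725),('bot rear',(253,110),.066),('bot cap',(253,50),.064)):
    q=ray(C,*p,z)[:2]; print(nm,((q-o)@u).round(4),((q-o)@n).round(4))
p=s['position'][:2];print(s['position'],(p-o)@u,(p-o)@n)
cv2.imwrite('pics/w14z.png',cv2.resize(im[110:240,200:310],None,fx=5,fy=4.5))
```

```text
top near edge -0.135 0.0003
base far edge -0.1185 0.0003
top c -0.125 0.0003
nose -0.0773 0.0011
mouth -0.0021 0.001
bot rear -0.0653 0.0011
bot cap -0.0159 0.001
[0.59314319 0.04012223 0.17889447] -0.1348205193660257 0.00023219867582050855
```

View pics/w14z.png

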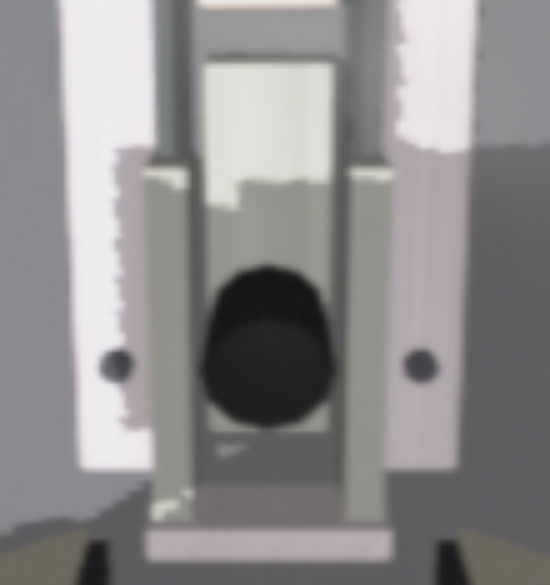

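```bash
python3 -m creep '[[[0.2,0.8,-3,0,0,0,-0.1],[0.2,0.8,-6,0,0,0,-0.1],[0.2,0.8,-8.5,0,0,0,-0.1],[0.2,0.8,-10,0,0,0,-0.1],[0.2,0.8,-10.6,0,0,0,-0.1]]]' ; python3 -m creep '[[[0,0,0,0,0,0,-0.1],[0,0,0,0,0,0,-1],[0,0,0,0,0,0,-1],[0,0,0,0,0,0,-1],[0,0,0,0,0,0,-1]]]' 25
```

```text
clock: 22.05
position: [0.5942, 0.0492, 0.071]
ee_rot: [-2.429, -1.988, 0.004]
force: [0.6, -0.2, 0.6]
width: 0.452
clock: 22.55
position: [0.5951, 0.0483, 0.0741]
ee_rot: [-2.433, -1.988, -0.0]
force: [-3.7, 0.7, 4.3]
width: 0.231
```

```bash
python3 -m creep '[[[0.2,1,0,0,0,0,-1],[0.5,2.5,0,0,0,0,-1],[0.8,4,0,0,0,0,-1],[1.1,5.5,0,0,0,0,-1],[1.4,7,0,0,0,0,-1]]]' ; python3 -m creep '[[[0.2,1,0,0,0,0,-1],[0.3,1.5,0,0,0,0,-1],[0.4,1.8,0,0,0,0,-1],[0.4,1.8,0,0,0,0,-1]]]'
python3 - <<'E'
from h import *
s,im=snap('wrist','w15.png');p=s['position'];o=np.array([.6202,.1722]);u=np.array([.199,.980]);print(s['position'],s['width'],s['force'],(p[:2]-o)@u)
s,im=snap('scene','s15.png');cv2.imwrite('pics/s15z.png',cv2.resize(im[130:230,240:360,::-1],None,fx=5,fy=5))
E
```

```text
clock: 23.05
position: [0.6094, 0.1171, 0.0741]
ee_rot: [2.433, 1.985, -0.002]
force: [-1.9, -5.5, 6.5]
width: 0.233
clock: 23.45
position: [0.6134, 0.1365, 0.0741]
ee_rot: [2.433, 1.988, 0.001]
force: [-3.6, -0.4, 7.0]
width: 0.234
[0.61341831 0.13648368 0.07409652] 0.2340827830144144 [-3.55359011 -0.4303584   6.96581345] -0.03635154907882175
```

View pics/w15.png

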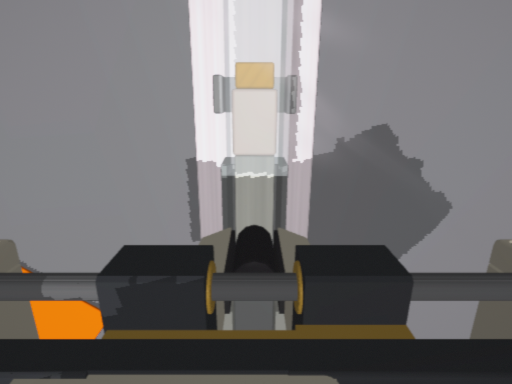

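View pics/s15z.png

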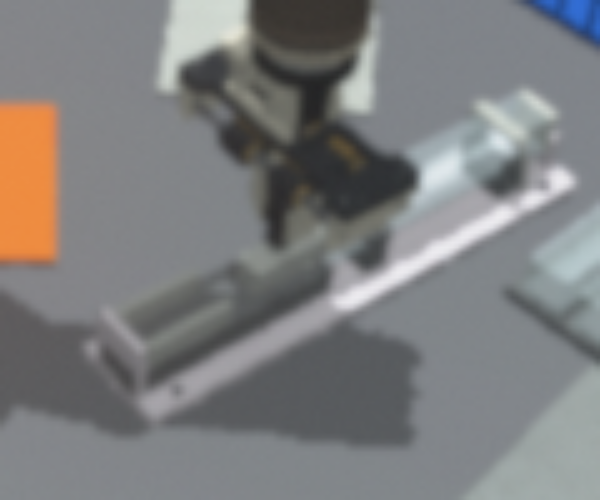

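The bottle is in the tube at (254,110), cap ahead, with the TCP at the nominal full stroke. I'll push a little more to be sure of the stop.

```bash
python3 -m creep '[[[0.04,0.2,0,0,0,0,-1],[0.08,0.4,0,0,0,0,-1],[0.08,0.4,0,0,0,0,-1]]]';python3 -m creep '[[[0.04,0.2,0,0,0,0,-1],[0.08,0.4,0,0,0,0,-1],[0.08,0.4,0,0,0,0,-1]]]'
```

```text
clock: 23.85
position: [0.6142, 0.1399, 0.0741]
ee_rot: [2.433, 1.987, 0.0]
force: [-3.9, -1.7, 8.0]
width: 0.235
clock: 24.15
position: [0.6142, 0.1404, 0.0741]
ee_rot: [2.433, 1.983, -0.007]
force: [-7.2, -8.8, 14.4]
width: 0.233
```

At the stop: y stalls at 0.140 and the force is rising. Drawing the ram fully back.

```bash
python3 -m creep '[[[-0.3,-1.5,0,0,0,0,-1],[-0.6,-3,0,0,0,0,-1],[-1,-5,0,0,0,0,-1],[-1.3,-6.5,0,0,0,0,-1],[-1.6,-8,0,0,0,0,-1]]]';python3 -m creep '[[[-0.2,-1,0,0,0,0,-1],[-0.36,-1.8,0,0,0,0,-1],[-0.44,-2.2,0,0,0,0,-1],[-0.52,-2.6,0,0,0,0,-1],[-0.52,-2.6,0,0,0,0,-1]]]'
```

```text
clock: 24.65
position: [0.5985, 0.0646, 0.0741]
ee_rot: [-2.431, -1.988, -0.003]
force: [-3.7, 5.0, 8.1]
width: 0.235
clock: 25.15
position: [0.5942, 0.0434, 0.0742]
ee_rot: [-2.426, -1.989, -0.01]
force: [-0.6, 14.9, 2.7]
width: 0.236
```

Drawn back to its stop, exactly 97 mm in y (99 mm along the axis). I'll release and go up to get bottle B.

```bash
python3 -m creep '[[[0,0.2,0,0,0,0,-0.1],[0,0.2,0,0,0,0,-0.1],[0,0.2,0,0,0,0,-0.1],[0,0.2,3,0,0,0,-0.1],[0,0.2,7,0,0,0,-0.1]]]';python3 -m creep '[[[0,-1,5,0,0,0,-0.1],[-1,-5,8,0,0,0,-0.1],[-2,-10,9,0,0,2,-0.1],[-3,-15,9,0,0,4,-0.1],[-4,-20,9,0,0,6,-0.1]]]';python3 -m creep '[[[-0.5,-4,0,0,0,0,-0.26],[-1.3,-8,0,0,0,0,-0.26],[-1.3,-11,0,0,0,0,-0.26],[-1.3,-11,0,0,0,0,-0.26],[-1.3,-11,0,0,0,0,-0.26]]]'
python3 - <<'E'
from h import *
snap('top','t16.png');s,im=snap('wrist','w16.png');print(s['position'],s['width'],np.degrees(2*np.arctan2(s['ee_rot'][1],s['ee_rot'][0])))
np.save('s16.npy',np.r_[s['position'],s['ee_rot']])
cv2.imwrite('pics/w16z.png',cv2.resize(im[95:265,170:340,::-1],None,fx=3.5,fy=3.5,interpolation=cv2.INTER_CUBIC))
E
```

```text
clock: 25.65
position: [0.5922, 0.0385, 0.142]
ee_rot: [-2.432, -1.985, 0.006]
force: [1.1, -0.5, 0.8]
width: 0.45
clock: 26.15
position: [0.5543, -0.1575, 0.234]
ee_rot: [2.324, 2.112, 0.0]
force: [0.9, -0.3, -0.7]
width: 0.451
clock: 26.65
position: [0.5412, -0.2659, 0.2328]
ee_rot: [-2.328, -2.109, 0.001]
force: [0.1, 0.1, 0.7]
width: 0.37
[ 0.54164013 -0.26452011  0.23299911] 0.3740360504951826 -275.52854068606524
```

View pics/w16z.png

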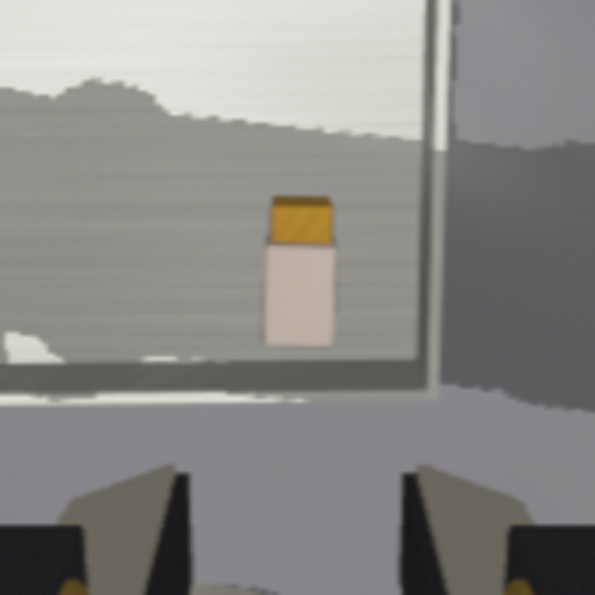

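View pics/t16.png

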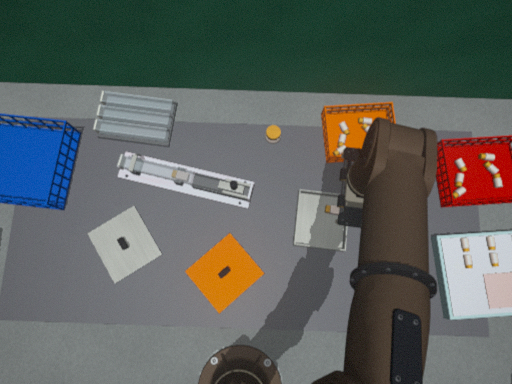

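Bottle B is straight below, and the top view shows the lid still lying at (125,243).

Run:
```python
from bot import *
a=np.load('s16.npy');C=cam('wrist',dict(position=a[:3],ee_rot=a[3:]))
q=[(266,245),(334,245),(332,346),(264,346)]
w=np.array([ray(C,170+(x+.5)/3.5-.5,95+(y+.5)/3.5-.5,.030)[:2] for x,y in q]); d=(w[0]+w[1]-w[2]-w[3])/2
yaw=np.arctan2(d[1],d[0]); c=w.mean(0); u=np.array([np.cos(yaw),np.sin(yaw)])
print('body c',c,'len',np.linalg.norm(d),'yaw',np.degrees(yaw),'origin',c+u*.007, 'grip at', c+u*.001)
s=arm.observe();print(s['position'])
```

```text
body c [ 0.54115525 -0.28288946] len 0.037585616897914946 yaw 83.43468217627388 origin [ 0.5419556  -0.27593536] grip at [ 0.54126958 -0.28189601]
[ 0.54196123 -0.26376397  0.23315232]
```

```bash
python3 -m creep '[[[0,-1.8,-4,0,0,-1,-0.26],[0,-1.8,-9,0,0,-1,-0.26],[0,-1.8,-13,0,0,-1,-0.26],[0,-1.8,-16,0,0,-1,-0.26],[0,-1.8,-18,0,0,-1,-0.26]]]'; python3 -m creep '[[[0,0,0,0,0,0,-0.26],[0,0,-1,0,0,0,-0.26],[0,0,-2,0,0,0,-0.26],[0,0,-3,0,0,0,-0.26],[0,0,-3,0,0,0,-0.26]]]'
python3 - <<'E'
from h import *
s,im=snap('wrist','w17.png');print(s['position'],s['width'],s['force'])
E
```

```text
clock: 27.25
position: [0.5411, -0.2806, 0.0508]
ee_rot: [-2.339, -2.093, 0.001]
force: [0.5, -0.6, -0.3]
width: 0.373
clock: 27.75
position: [0.5412, -0.2825, 0.0221]
ee_rot: [-2.343, -2.091, 0.001]
force: [0.7, 0.5, 0.0]
width: 0.367
[ 0.54117057 -0.28249098  0.02211898] 0.3666656282597506 [0.65337974 0.51180704 0.03277699]
```

View pics/w17.png

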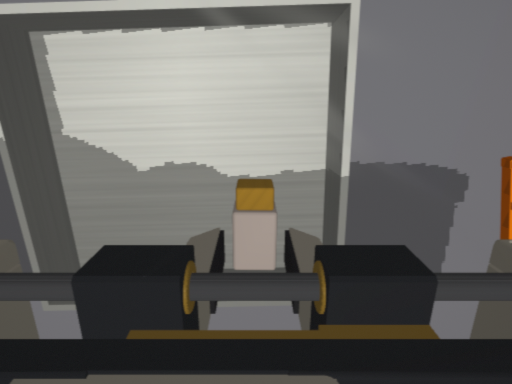

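Bottle B is centred between the jaws. I'll go down 19 mm and grip.

```bash
python3 -m creep '[[[0,0,-0.8,0,0,0,-0.26],[0,0,-1.5,0,0,0,-0.26],[0,0,-1.9,0,0,0,-0.26],[0,0,-1.9,0,0,0,-0.26],[0,0,-1.9,0,0,0,-0.26]]]';python3 -m creep '[[[0,0,0,0,0,0,-1],[0,0,0,0,0,0,-1],[0,0,0,0,0,0,-1],[0,0,0,0,0,0,-1]]]' 25;  python3 -m creep '[[[0,0,1,0,0,0,-1],[0,0,4,0,0,0,-1],[0,0,9,0,0,0,-1],[0,0,13,0,0,0,-1],[0,0,16,0,0,0,-1]]]' ; python3 -m creep '[[[0,0,0,0,0,0,-1],[0,0,0,0,0,0,-1]]]'
python3 - <<'E'
from h import *
s,im=snap('wrist','w18.png');print(s['position'],s['width'],s['force'],np.degrees(2*np.arctan2(s['ee_rot'][1],s['ee_rot'][0])))
E
```

```text
clock: 28.3
position: [0.5419, -0.2827, 0.0041]
ee_rot: [-2.344, -2.092, 0.0]
force: [0.2, -0.1, 0.7]
width: 0.369
clock: 28.7
position: [0.5421, -0.2828, 0.0044]
ee_rot: [2.344, 2.091, 0.0]
force: [0.5, -0.5, 1.6]
width: 0.278
clock: 29.2
position: [0.5426, -0.2828, 0.1679]
ee_rot: [2.342, 2.09, 0.002]
force: [-0.1, 0.0, -0.2]
width: 0.282
clock: 29.4
position: [0.5421, -0.2829, 0.1653]
ee_rot: [2.343, 2.091, 0.001]
force: [-0.9, 0.4, -0.6]
width: 0.284
[ 0.54211272 -0.28285228  0.16532092] 0.2840853095650279 [-0.89240018  0.40710657 -0.64588952] 83.48899885634734
```

View pics/w18.png

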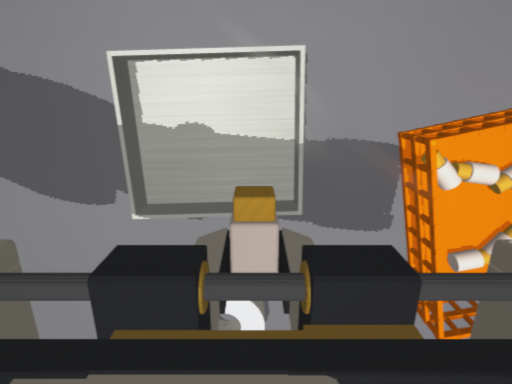

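Bottle B is held the same way, and the tin looks empty now. I'm carrying it to the channel.

```bash
python3 -m creep '[[[0.5,4,0,0,0,-2,-1],[1,8,0,0,0,-4,-1],[2,13,0,0,0,-5,-1],[3,18,0,0,0,-5,-1],[4,23,0,0,0,-5,-1]]]' ; python3 -m creep '[[[1,5,0,0,0,0,-1],[1.9,10,0,0,0,0,-1],[2.5,14,0,0,0,0,-1],[2.9,17.9,-1,0,0,0,-1],[2.9,17.9,-3,0,0,0,-1]]]';python3 -m creep '[[[0,0,-2,0,0,0,-1],[0,0,-3,0,0,0,-1],[0,0,-3,0,0,0,-1],[0,0,-3,0,0,0,-1]]]'
python3 - <<'E'
from h import *
s,im=snap('wrist','w19.png');print(s['position'],s['width'],s['force'],np.degrees(2*np.arctan2(s['ee_rot'][1],s['ee_rot'][0])))
cv2.imwrite('pics/w19z.png',cv2.resize(im[60:320,150:360,::-1],None,fx=2.3,fy=2.3))
s=arm.observe();p=s['position'];o=np.array([.6202,.1722]);u=np.array([.199,.980]);n=np.array([-.98,.199]);print(p,(p[:2]-o)@u,(p[:2]-o)@n)
E
```

```text
clock: 29.95
position: [0.5804, -0.0539, 0.1628]
ee_rot: [-2.432, -1.986, 0.003]
force: [1.4, -0.4, 0.0]
width: 0.281
clock: 30.45
position: [0.6097, 0.1321, 0.134]
ee_rot: [-2.421, -1.996, -0.006]
force: [-0.0, -0.1, -0.5]
width: 0.279
clock: 30.85
position: [0.6103, 0.123, 0.1042]
ee_rot: [-2.433, -1.987, 0.001]
force: [0.2, -0.0, -0.3]
width: 0.28
[0.61028039 0.12303504 0.10417095] 0.2795056728009926 [ 0.23081939 -0.01762509 -0.31230105] -281.53652822759045
[0.61070979 0.12322857 0.10477769] -0.04988055073409877 -0.00044490981705888047
```

View pics/w19z.png

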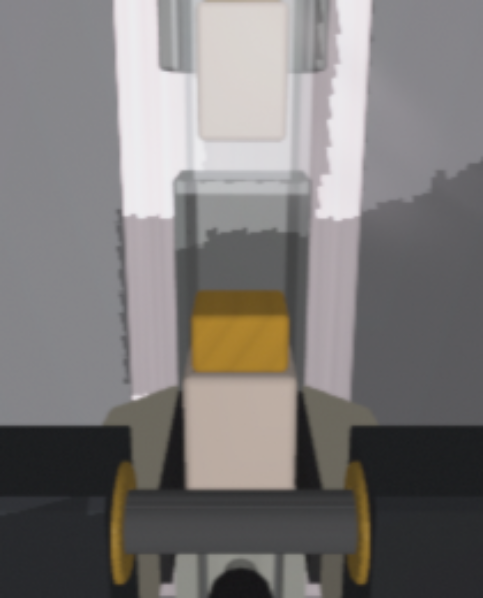

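```bash
python3 -m creep '[[[0,0,-2,0,0,0,-1],[0,0,-4,0,0,0,-1],[0.04,0.2,-5,0,0,0,-1],[0.04,0.2,-5.5,0,0,0,-1],[0.04,0.2,-5.5,0,0,0,-1]]]' ; python3 -m creep '[[[0,0,-0.4,0,0,0,-1],[0,0,-0.7,0,0,0,-1],[0,0,-0.8,0,0,0,-1],[0,0,-0.8,0,0,0,-1]]]'; python3 -m creep '[[[0,0,-0.1,0,0,0,-1],[0,0,-0.1,0,0,0,-1]]]'
```

```text
clock: 31.4
position: [0.6108, 0.1255, 0.0493]
ee_rot: [-2.433, -1.988, -0.0]
force: [0.0, -0.2, -0.9]
width: 0.274
clock: 31.8
position: [0.6107, 0.1253, 0.0412]
ee_rot: [2.433, 1.987, 0.0]
force: [0.4, -0.2, -0.5]
width: 0.276
clock: 32.0
position: [0.6109, 0.1255, 0.0405]
ee_rot: [2.433, 1.987, 0.001]
force: [-0.6, 0.6, 1.7]
width: 0.28
```

```bash
python3 -m creep '[[[0,0,0,0,0,0,-0.1],[0,0,0,0,0,0,-0.1],[0,0,0,0,0,0,-0.1],[0,0,2,0,0,0,-0.1],[0,0,6,0,0,0,-0.1]]]' ; python3 -m creep '[[[0,0,4,0,0,0,-0.1],[-0.6,-3,8,0,0,0,-0.1],[-1.2,-6,8,0,0,0,-0.1],[-1.7,-8.2,8,0,0,0,-0.1],[-1.7,-8.2,8,0,0,0,-0.1]]]'
python3 - <<'E'
from h import *
s,im=snap('wrist','w20.png');print(s['position'],s['width'],s['force'])
print(arm.observe()['position'])
E
```

```text
clock: 32.5
position: [0.6085, 0.1245, 0.0979]
ee_rot: [-2.431, -1.986, 0.009]
force: [0.4, -0.1, -0.1]
width: 0.449
clock: 33.0
position: [0.5934, 0.0387, 0.1804]
ee_rot: [2.436, 1.98, -0.003]
force: [0.5, -0.4, -0.3]
width: 0.451
[0.59338785 0.03869239 0.18037895] 0.4505044001072658 [ 0.48208322 -0.44452327 -0.33873624]
[0.59356584 0.04120416 0.1803083 ]
```

View pics/w20.png

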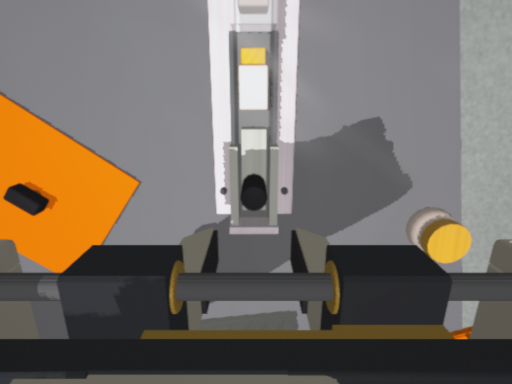

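Bottle B lies straight at (253,80), nose behind it, handle at (254,191). Gripping the handle again.

```bash
python3 -m creep '[[[0,0,-3,0,0,0,-0.1],[0,0,-6,0,0,0,-0.1],[0,0,-8.5,0,0,0,-0.1],[0,0,-10,0,0,0,-0.1],[0,0,-10.6,0,0,0,-0.1]]]' ; python3 -m creep '[[[0,0,0,0,0,0,-0.1],[0,0,0,0,0,0,-1],[0,0,0,0,0,0,-1],[0,0,0,0,0,0,-1],[0,0,0,0,0,0,-1]]]' 25
```

```text
clock: 33.55
position: [0.5929, 0.0443, 0.0727]
ee_rot: [-2.43, -1.988, 0.002]
force: [-0.0, 0.2, -0.1]
width: 0.448
clock: 34.05
position: [0.5941, 0.0435, 0.0751]
ee_rot: [2.432, 1.987, 0.002]
force: [-0.8, 0.4, 6.5]
width: 0.235
```

```bash
python3 -m creep '[[[0.2,1,0,0,0,0,-1],[0.5,2.5,0,0,0,0,-1],[0.8,4,0,0,0,0,-1],[1.1,5.5,0,0,0,0,-1],[1.4,7,0,0,0,0,-1]]]' 30; python3 -m creep '[[[0.2,1,0,0,0,0,-1],[0.4,2,0,0,0,0,-1],[0.5,2.5,0,0,0,0,-1],[0.56,2.8,0,0,0,0,-1],[0.56,2.8,0,0,0,0,-1]]]'; python3 -m creep '[[[0.04,0.2,0,0,0,0,-1],[0.04,0.2,0,0,0,0,-1],[0.04,0.2,0,0,0,0,-1]]]'
python3 - <<'E'
from h import *
s,im=snap('wrist','w21.png');print(s['position'],s['width'],s['force'])
E
```

```text
clock: 34.55
position: [0.6084, 0.1124, 0.0751]
ee_rot: [2.433, 1.985, -0.0]
force: [0.3, -5.5, 6.3]
width: 0.235
clock: 35.05
position: [0.6143, 0.1404, 0.0751]
ee_rot: [2.432, 1.985, 0.001]
force: [-0.8, -3.2, 7.0]
width: 0.232
clock: 35.35
position: [0.6143, 0.1405, 0.0751]
ee_rot: [2.433, 1.983, -0.002]
force: [-2.0, -7.8, 10.8]
width: 0.231
[0.61427152 0.14048125 0.07512464] 0.23118146749359447 [-2.04585553 -7.81474616 10.77832313]
```

View pics/w21.png

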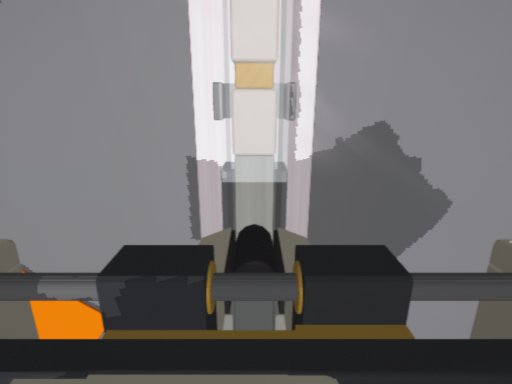

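Both bottles are in line in the tube, caps ahead, and the ram is at its stop. Drawing the ram fully back.

```bash
python3 -m creep '[[[-0.3,-1.5,0,0,0,0,-1],[-0.6,-3,0,0,0,0,-1],[-1,-5,0,0,0,0,-1],[-1.3,-6.5,0,0,0,0,-1],[-1.6,-8,0,0,0,0,-1]]]';python3 -m creep '[[[-0.2,-1,0,0,0,0,-1],[-0.36,-1.8,0,0,0,0,-1],[-0.44,-2.2,0,0,0,0,-1],[-0.52,-2.4,0,0,0,0,-1],[-0.52,-2.4,0,0,0,0,-1]]]'; python3 -m creep '[[[0,0,0,0,0,0,-1],[0,0.1,0,0,0,0,-1]]]'
```

```text
clock: 35.9
position: [0.5983, 0.0637, 0.0751]
ee_rot: [2.433, 1.988, 0.004]
force: [2.0, 4.1, 5.6]
width: 0.233
clock: 36.4
position: [0.5942, 0.0435, 0.0751]
ee_rot: [-2.429, -1.989, -0.011]
force: [5.2, 12.2, 0.6]
width: 0.232
clock: 36.6
position: [0.5941, 0.0436, 0.0751]
ee_rot: [-2.43, -1.99, -0.009]
force: [4.3, 7.6, 1.5]
width: 0.233
```

```bash
python3 -m creep '[[[0,0,0,0,0,0,-0.1],[0,0,0,0,0,0,-0.1],[0,0,0,0,0,0,-0.1],[0,0,3,0,0,0,-0.1],[0,0,7,0,0,0,-0.1]]]';python3 -m creep '[[[0,0,4,0,0,0,-0.1],[0,0,7,0,0,0,-0.1],[0,0,7,0,0,0,-0.1]]]'
python3 - <<'E'
from h import *
s,im=snap('wrist','w22.png');print(s['position'])
cv2.imwrite('pics/w22z.png',cv2.resize(im[0:250,180:330,::-1],None,fx=2.4,fy=2.4))
E
python3 -m creep '[[[-2,4,3,0,0,-8,0],[-4,8,3,0,0,-16,0],[-6,12,3,0,0,-24,0],[-8,16,3,0,0,-32,0],[-11,20,3,0,0,-40,0]]]';python3 -m creep '[[[-3,4,0,0,0,-4.3,0],[-6,8,0,0,0,-4.3,0],[-6.5,11,0,0,0,-4.3,0],[-6.5,11,0,0,0,-4.3,0],[-6.5,11,0,0,0,-4.3,0]]]'
python3 - <<'E'
from knob import *
snap('top','t23.png');s,im=snap('wrist','w23.png');print(s['position'],np.degrees(2*np.arctan2(s['ee_rot'][1],s['ee_rot'][0])))
np.save('s23.npy',np.r_[s['position'],s['ee_rot']])
E
```

```text
clock: 37.1
position: [0.5905, 0.0393, 0.1428]
ee_rot: [-2.431, -1.985, 0.007]
force: [2.2, 0.5, 0.4]
width: 0.446
clock: 37.4
position: [0.5946, 0.0404, 0.2187]
ee_rot: [2.431, 1.984, 0.009]
force: [0.4, 0.4, -0.4]
width: 0.449
[0.59462859 0.04044413 0.21871664]
clock: 37.95
position: [0.4823, 0.2399, 0.2426]
ee_rot: [2.968, 1.029, -0.003]
force: [1.0, 0.9, -0.3]
width: 0.503
clock: 38.45
position: [0.4177, 0.349, 0.2427]
ee_rot: [2.999, 0.929, -0.004]
force: [-0.0, -0.8, -0.4]
width: 0.502
[0.41836689 0.34809329 0.24289544] 34.31072209037727
```

View pics/w22z.png

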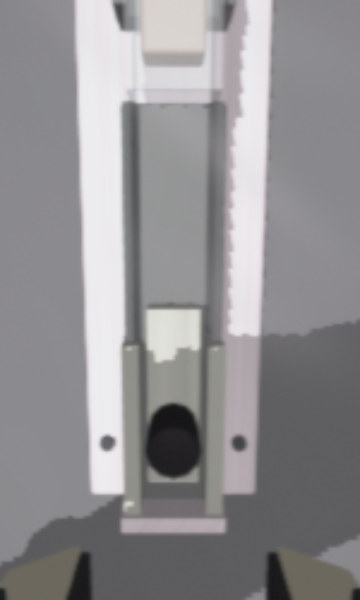

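View pics/w23.png

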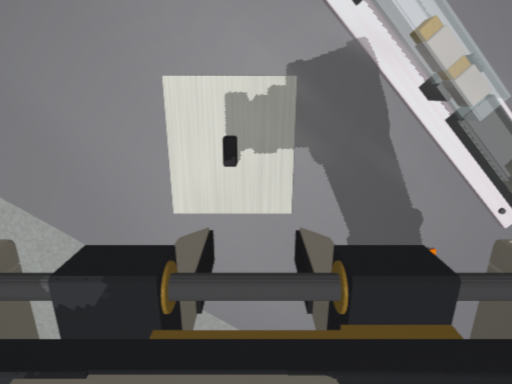

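View pics/t23.png

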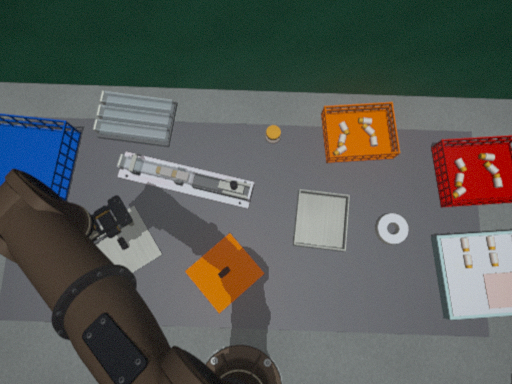

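The lid has been knocked aside a little: its knob is now at (231,151), not at the image centre. The tin is empty and both bottles are in the tube. Measuring the lid again.

Run:
```python
from knob import *
im=cv2.imread('pics/w23.png')[:,:,::-1].copy();a=np.load('s23.npy');s=dict(position=a[:3],ee_rot=a[3:])
print(knob(im,s,.032,(130,172,218,243)),knob(im,s,.022,(130,172,218,243)))
C=cam('wrist',s); w=np.array([ray(C,*p,.007)[:2] for p in((164,76),(297,77),(291,213),(174,213))]);print(w,w.mean(0))
d=w[0]+w[1]-w[2]-w[3];print(np.degrees(np.arctan2(d[1],d[0])))
print(arm.observe()['position'])
```

```text
((0.41459324955940247, 0.3819722831249237), (0.036459680646657944, 0.01617293618619442), 34.293548583984375) ((0.41275349259376526, 0.3816583454608917), (0.03741361200809479, 0.016596082597970963), 34.2935791015625)
[[0.44224107 0.49938091]
 [0.5344504  0.36224256]
 [0.38438341 0.26097433]
 [0.29086674 0.39818185]] [0.41298541 0.38019491]
33.887836932891005
[0.41872772 0.34773502 0.24315211]
```

```bash
python3 -m creep '[[[-0.5,3.3,-4,0,0,0,0],[-0.5,3.3,-9,0,0,0,0],[-0.5,3.3,-13,0,0,0,0],[-0.5,3.3,-17,0,0,0,0],[-0.5,3.3,-19.5,0,0,0,0]]]';python3 -m creep '[[[0,0,0,0,0,0,0],[0,0,-0.5,0,0,0,0],[0,0,-0.5,0,0,0,0],[0,0,-0.5,0,0,0,0]]]'
python3 - <<'E'
from knob import *
s,im=snap('wrist','w24.png');print(s['position'],s['force'])
E
```

```text
clock: 39.05
position: [0.4131, 0.3794, 0.0459]
ee_rot: [3.0, 0.923, -0.005]
force: [0.9, -0.3, -0.5]
width: 0.499
clock: 39.45
position: [0.4141, 0.383, 0.0456]
ee_rot: [-3.001, -0.927, -0.003]
force: [-0.5, -0.2, -0.0]
width: 0.501
[0.41409701 0.38303503 0.04563821] [-0.4973441  -0.19367079 -0.03311591]
```

View pics/w24.png

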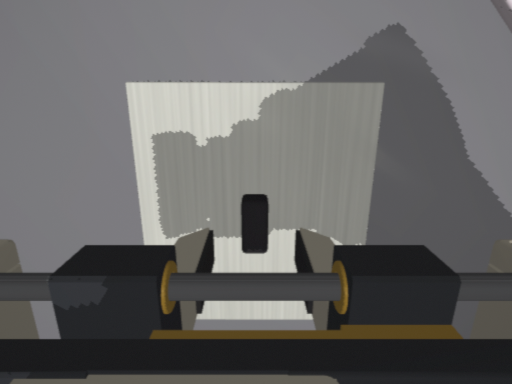

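Knob is centred between the jaws at (255,224). I'll go down and grip.

```bash
python3 -m creep '[[[0,0,-1.5,0,0,0,0],[0,0,-3,0,0,0,0],[0,0,-4,0,0,0,0],[0,0,-4.3,0,0,0,0],[0,0,-4.3,0,0,0,0]]]';python3 -m creep '[[[0,0,0,0,0,0,-1],[0,0,0,0,0,0,-1],[0,0,0,0,0,0,-1],[0,0,0,0,0,0,-1],[0,0,0,0,0,0,-1]]]' 45;python3 -m creep '[[[0,0,0,0,0,0,-1],[0,0,0,0,0,0,-1]]]'
```

```text
clock: 40.0
position: [0.4132, 0.3826, 0.0013]
ee_rot: [3.001, 0.928, -0.0]
force: [0.2, -0.5, 0.1]
width: 0.504
clock: 40.5
position: [0.4134, 0.3826, 0.0015]
ee_rot: [-3.001, -0.928, -0.001]
force: [-0.5, -0.7, 3.4]
width: 0.192
clock: 40.7
position: [0.4134, 0.3826, 0.0015]
ee_rot: [-3.001, -0.928, -0.001]
force: [-0.2, -0.6, 4.8]
width: 0.194
```

```bash
python3 -m creep '[[[0,0,0.5,0,0,0,-1],[0,0,2,0,0,0,-1],[0,0,5,0,0,0,-1],[0,0,9,0,0,0,-1],[0,0,13,0,0,0,-1]]]';python3 -m creep '[[[0,0,4,0,0,0,-1],[0,0,6,0,0,0,-1],[0,0,6,0,0,0,-1],[0,0,6,0,0,0,-1],[0,0,6,0,0,0,-1]]]'
python3 - <<'E'
from knob import *
s,im=snap('wrist','w25.png');print(s['position'],s['force'],s['width'])
np.save('s25.npy',np.r_[s['position'],s['ee_rot']])
E
```

```text
clock: 41.2
position: [0.4125, 0.3823, 0.1332]
ee_rot: [3.001, 0.929, -0.001]
force: [1.2, 0.1, -2.7]
width: 0.187
clock: 41.7
position: [0.4125, 0.3817, 0.1899]
ee_rot: [3.0, 0.928, -0.003]
force: [0.1, 0.2, -2.1]
width: 0.195
[0.41249571 0.38166119 0.18991805] [ 0.0639529   0.19597558 -2.13252667] 0.1952315541556213
```

View pics/w25.png

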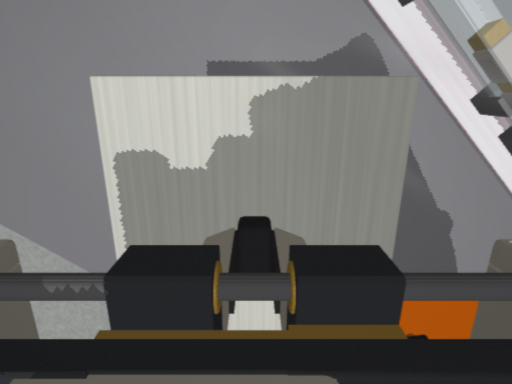

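Run:
```python
from h import *
m=arm.camera_model('wrist');T=np.array(m['T_tool_cam']);f=192/np.tan(np.radians(m['vfov']/2))
def tool(u,v,zt):
    d=T[:3,:3]@np.array([(u-m['cx'])/f,(v-m['cy'])/f,1]);o=T[:3,3];return (o+d*(zt-o[2])/d[2])
def edge(fn,c0,c1):
    g=cv2.cvtColor(cv2.imread(fn),cv2.COLOR_BGR2GRAY).astype(float);cs=np.arange(c0,c1,6);r=[]
    for c in cs:
        col=g[60:95,c];r.append(61+np.argmax(np.diff(col)))
    return np.polyfit(cs,r,1),r
for fn,l,r in(('pics/w6.png',92,417),('pics/w25.png',92,416)):
    zt=-.0055 # lid top above tcp -> tool z negative: lidtop=.043 vs tcp .0373
    p,rr=edge(fn,110,230); v0=np.polyval(p,l)
    p2,rr2=edge(fn,330,400); v1=np.polyval(p2,r); 
    v0=np.median(rr);v1=np.median(rr2); print(fn,v0,v1)
    a=tool(l,v0,zt);b=tool(r,v1,zt);print(a,b,'w',np.linalg.norm(a-b),'ang',np.degrees(np.arctan2(b[0]-a[0],b[1]-a[1])),'center',(a+b)/2-[.092,0,0])
```

```text
pics/w6.png 73.0 73.0
[ 0.09208525 -0.08193256 -0.0055    ] [ 0.09210167  0.08225177 -0.0055    ] w 0.1641843362686054 ang 0.005730773219210267 center [ 9.34573848e-05  1.59603017e-04 -5.50000000e-03]
pics/w25.png 76.0 76.0
[ 0.09066584 -0.08215434 -0.0055    ] [ 0.09068148  0.08196843 -0.0055    ] w 0.16412276898469036 ang 0.005461213125970368 center [-1.32634306e-03 -9.29538587e-05 -5.50000000e-03]
```

Run:
```python
from h import *
im=cv2.imread('pics/t23.png');cv2.imwrite('pics/t23z.png',cv2.resize(im[180:260,285:360],None,fx=7,fy=7,interpolation=cv2.INTER_CUBIC))
h=cv2.cvtColor(im,cv2.COLOR_BGR2HSV);C=cam('top')
m=((h[:,:,2]>115)&(h[:,:,1]<60)).astype(np.uint8);x=np.zeros_like(m);x[180:258,285:358]=m[180:258,285:358]
cnt=max(cv2.findContours(x,0,2)[0],key=cv2.contourArea)
w=np.array([ray(C,*p[0],.04)[:2] for p in cnt]).astype(np.float32);print(cv2.minAreaRect(w),cv2.boundingRect(cnt))
```

```text
((0.4977878928184509, -0.2504027485847473), (0.19209329783916473, 0.20261701941490173), 85.85771179199219) (294, 188, 63, 70)
```

View pics/t23z.png

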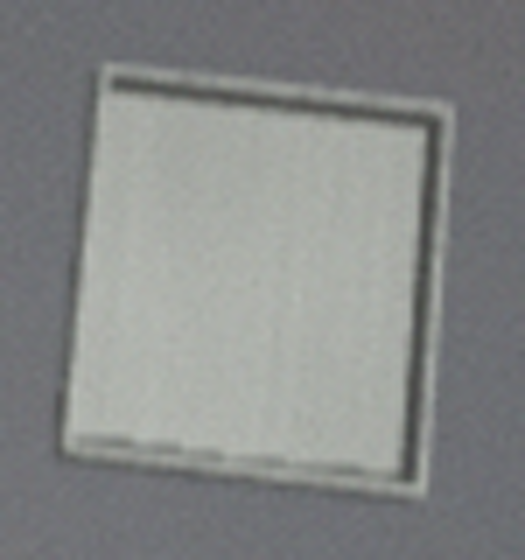

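Run:
```python
from h import *
C=cam('top');w=np.array([ray(C,285+(x+.5)/7-.5,180+(y+.5)/7-.5,.04)[:2] for x,y in((102,64),(455,104),(427,496),(62,456))])
print(w.mean(0)); a=w[0]-w[3];b=w[1]-w[2];print(np.linalg.norm(a),np.linalg.norm(b),[np.degrees(np.arctan2(d[1],d[0])) for d in(a,b)],np.linalg.norm(w[0]-w[1]))
e=w[0]-w[1];print(np.degrees(np.arctan2(e[1],e[0]))-90)
```

```text
[ 0.50686695 -0.23735174]
0.177689342879587 0.1766596417828549 [np.float64(-5.009344338790029), np.float64(-4.860666372013887)] 0.16015503772302603
-4.588878112184034
```

Both views agree: tin centre (0.507, -0.237), yaw about -5.4°. I'll carry the lid back.

```bash
python3 -m creep '[[[0.3,-3,0,0,0,0,-1],[0.6,-7,0,0,0,0,-1],[1,-11,0,0,0,-4,-1],[2,-16,0,0,0,-8,-1],[3,-21,0,0,0,-12,-1]]]';python3 -m creep '[[[0.5,-5,0,0,0,-5,-1],[1.5,-10,0,0,0,-10,-1],[2.5,-15,0,0,0,-15,-1],[3.5,-20,0,0,0,-20,-1],[4.5,-25,0,0,0,-25,-1]]]';python3 -m creep '[[[1,-5,0,0,0,-2.9,-1],[1.6,-10,0,0,0,-2.9,-1],[2.1,-14,0,0,0,-2.9,-1],[2.1,-15.9,0,0,0,-2.9,-1],[2.1,-15.9,0,0,0,-2.9,-1]]]';python3 -m creep '[[[0,0,0,0,0,0,-1],[0,0,0,0,0,0,-1],[0,0,0,0,0,0,-1]]]'
python3 - <<'E'
from knob import *
s,im=snap('wrist','w26.png');print(s['position'],s['force'],s['width'],np.degrees(2*np.arctan2(s['ee_rot'][1],s['ee_rot'][0])))
E
```

```text
clock: 42.25
position: [0.4421, 0.1727, 0.1902]
ee_rot: [3.082, 0.606, -0.003]
force: [1.8, -0.6, -1.9]
width: 0.193
clock: 42.75
position: [0.4863, -0.0733, 0.1903]
ee_rot: [-3.141, 0.077, 0.003]
force: [1.0, 0.0, -2.2]
width: 0.191
clock: 43.25
position: [0.5065, -0.2343, 0.1896]
ee_rot: [3.136, -0.16, -0.004]
force: [-0.1, -0.2, -1.9]
width: 0.19
clock: 43.55
position: [0.5081, -0.2288, 0.191]
ee_rot: [-3.138, 0.148, 0.001]
force: [0.5, -0.1, -1.8]
width: 0.195
[ 0.50806073 -0.22876961  0.19095428] [ 0.53239629 -0.07207615 -1.80711451] 0.1951415679238249 354.59197982428395
```

View pics/w26.png

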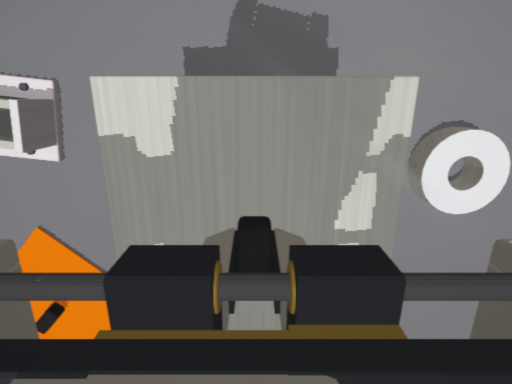

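The lid is still held squarely. I'll correct y by -8 mm and lower it in stages.

```bash
python3 -m creep '[[[0,-0.8,-2,0,0,0,-1],[0,-0.8,-5,0,0,0,-1],[0,-0.8,-9,0,0,0,-1],[0,-0.8,-11.5,0,0,0,-1],[0,-0.8,-12.5,0,0,0,-1]]]';python3 -m creep '[[[0,0,0,0,0,0,-1],[0,0,0,0,0,0,-1],[0,0,0,0,0,0,-1]]]'
```

```text
clock: 44.1
position: [0.5065, -0.237, 0.0639]
ee_rot: [-3.137, 0.15, 0.006]
force: [-1.0, 0.1, -1.5]
width: 0.188
clock: 44.4
position: [0.5092, -0.2387, 0.0678]
ee_rot: [3.137, -0.151, 0.004]
force: [-0.1, -0.6, -2.5]
width: 0.193
```

```bash
python3 -m creep '[[[0,0.1,-1,0,0,0,-1],[0,0.1,-1.8,0,0,0,-1],[0,0.1,-2.1,0,0,0,-1],[0,0.1,-2.1,0,0,0,-1],[0,0.1,-2.1,0,0,0,-1]]]'
python3 - <<'E'
from h import *
s,im=snap('scene','s27.png');cv2.imwrite('pics/s27z.png',cv2.resize(im[170:270,150:290,::-1],None,fx=5,fy=5))
s=arm.observe();print(s['position'],s['force'],np.degrees(2*np.arctan2(s['ee_rot'][1],s['ee_rot'][0])))
E
```

```text
clock: 44.9
position: [0.5079, -0.2373, 0.0451]
ee_rot: [-3.138, 0.152, 0.0]
force: [-0.5, -0.2, -1.8]
width: 0.193
[ 0.50806218 -0.23744216  0.04526559] [ 0.66232702 -0.43417484 -2.28404599] -5.5442594292725635
```

View pics/s27z.png

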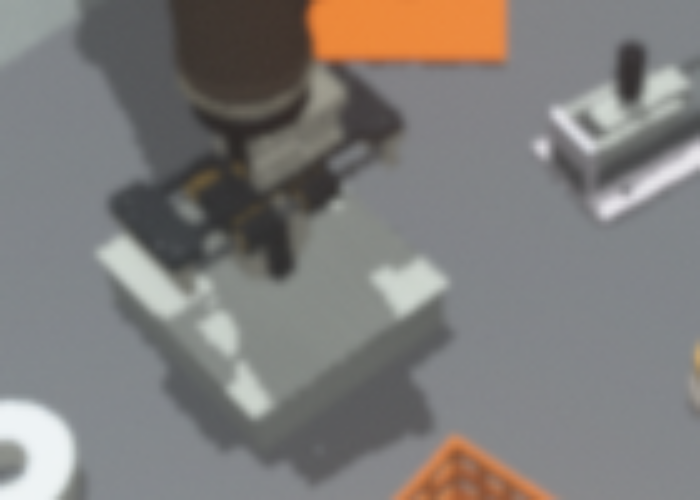

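On target: (0.508, -0.2374), yaw -5.5°. Lowering slowly onto the rim.

```bash
python3 -m creep '[[[0,0,-0.2,0,0,0,-1],[0,0,-0.4,0,0,0,-1],[0,0,-0.4,0,0,0,-1]]]';python3 -m creep '[[[0,0,-0.15,0,0,0,-1],[0,0,-0.3,0,0,0,-1],[0,0,-0.3,0,0,0,-1]]]';python3 -m creep '[[[0,0,-0.1,0,0,0,-1],[0,0,-0.1,0,0,0,-1]]]'
```

```text
clock: 45.25
position: [0.5078, -0.2373, 0.041]
ee_rot: [-3.138, 0.152, 0.001]
force: [-0.5, -1.2, -2.7]
width: 0.187
clock: 45.55
position: [0.5078, -0.2373, 0.038]
ee_rot: [-3.138, 0.152, 0.001]
force: [1.5, -0.2, -2.3]
width: 0.195
clock: 45.75
position: [0.508, -0.2373, 0.0375]
ee_rot: [3.138, -0.152, 0.0]
force: [-0.9, 0.4, 1.7]
width: 0.193
```

Seated at the predicted height with no earlier contact. I'll release and go up.

```bash
python3 -m creep '[[[0,0,0,0,0,0,0],[0,0,0,0,0,0,0],[0,0,0,0,0,0,0],[0,0,0,0,0,0,0],[0,0,2,0,0,0,0]]]';python3 -m creep '[[[0,0,4,0,0,0,0],[0,0,9,0,0,0,0],[0,0,14,0,0,0,0],[0,0,16,0,0,0,0],[0,0,16,0,0,0,0]]]'
python3 - <<'E'
from h import *
snap('wrist','w28.png');s,im=snap('scene','s28.png');cv2.imwrite('pics/s28z.png',cv2.resize(im[120:270,150:360,::-1],None,fx=3.6,fy=3.6))
print(s['position'])
E
```

```text
clock: 46.25
position: [0.5063, -0.2367, 0.0554]
ee_rot: [-3.137, 0.152, 0.006]
force: [0.0, -0.2, 0.3]
width: 0.494
clock: 46.75
position: [0.51, -0.2381, 0.2211]
ee_rot: [3.136, -0.152, 0.01]
force: [-0.4, -0.3, -0.1]
width: 0.502
[ 0.50877325 -0.23765115  0.21862812]
```

View pics/w28.png

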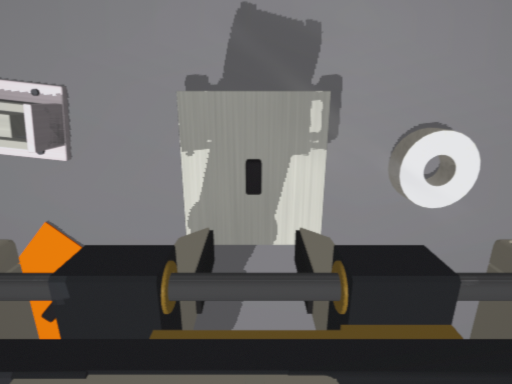

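View pics/s28z.png

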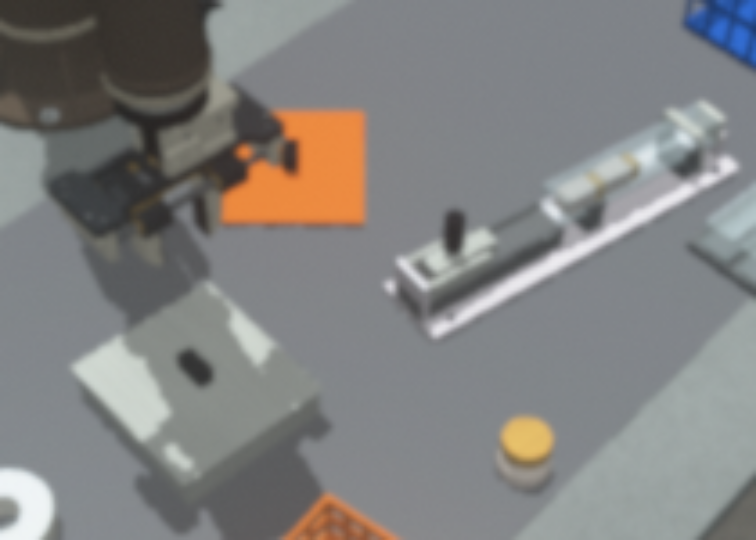

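The lid sits square on the tin, both bottles are in the tube with caps towards its closed end, the ram is back, and the bystanders haven't moved. Handing in.

```bash
python3 -c "
from cell import arm
print(arm.sign_off())"
```

```text
the job is handed in; nothing more can be done
None
```

The job is handed in. The tin held two bottles; both are now in the tube, caps towards the closed end. Each was driven home with a full ram stroke, the ram stalling at its stop each time. The ram is drawn back to its rear stop, and the lid is back on the tin.

**Last checks:** The final pictures show both bottles in line in the tube, the ram back, and the lid square on the tin. Just before the lid went back, the tin looked empty. The lid touched down at the predicted height, with no contact before that. The cream jar, label roll and orange lid look untouched. Clock at hand-in was about 47 s.

**What disagreed or failed:**
- **Lid grasp:** my first two tries closed above the knob. The pictures and the contact heights put the fingertips about 12 mm behind the reported TCP, not 17 mm ahead of it as stated. I worked with the observed offset from then on.
- **Lid moved:** it had been knocked about 3 cm aside on the bench, so I measured it again before picking it up.
- **Tin angle:** the two camera estimates differed by about 0.8°. I placed the lid at -5.5°, between them.

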